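Set up the sculptor's sharpening bench and wedge the whetstones

TASK

Set up the sharpening bench: lay the two small slip stones flat on the floor of the green tray, and put the two whetstones end to end along the long wooden stone bed, the dark coarse one against the end stop and the cream fine one next to it. Then drive the oak wedge, tip first from the robot's side, into the last gap between the fine stone and the slanted cleat until the whole row is pushed up tight and stays locked when you let go. Set the stones down gently, let go of everything, and leave the gouge and the mallet where they are.

Things in the scene. Friction and masses are not known exactly. Their poses are not given: they have to be found in the camera images.
- coarse_stone: Dark grey, coarse whetstone glued on a dark brown wooden foot: foot 120 x 52 x 14 mm (x, y, z), stone on it 114 x 48 x 24 mm, 38 mm high in all, about 0.36 kg; long axis x, alike at both ends. Grip it across the 48 mm width, on the stone, 16 to 38 mm above its underside. Origin: centre of its underside.
- fine_stone: Cream, fine whetstone glued on a pale wooden foot: foot 120 x 52 x 14 mm (x, y, z), stone on it 114 x 48 x 24 mm, 38 mm high in all, about 0.36 kg; long axis x, alike at both ends. Grip it across the 48 mm width, on the stone, 16 to 38 mm above its underside. Origin: centre of its underside.
- slip_brown: Slip stone (rust brown), lying flat: 100 mm long along its x, 32 mm wide along y (y = -16 to +16 mm), 90 g. The +y edge is thick (16 mm) and rounded, the -y edge a thin lip 9 mm high. Grip it across its width (the y direction) with the pads near the table. Origin: centre of its underside.
- slip_green: Slip stone (pale green), lying flat: 85 mm long along its x, 32 mm wide along y (y = -16 to +16 mm), 90 g. The +y edge is thick (16 mm) and rounded, the -y edge a thin lip 9 mm high. Grip it across its width (the y direction) with the pads near the table. Origin: centre of its underside.
- wedge: Oak wedge lying flat, 120 long (x -60 to +60), 30 high (mm), 70 g. Head, x -60 to -24: parallel, 32 wide (y -16 to +16); grip it there across y. From x -24 to the tip at +60 it narrows 1:4 on the -y side only: +y face straight at y = +16 throughout, -y face slants from y = -16 to +5 (tip 11 wide). Origin: centre of its underside.
- stone_bed: Fixed wooden bed, board 100 x 314 mm (x, y), top 18 mm up; origin: centre of its underside; -x side to the robot, yaw within 0.15 rad. Stones go end to end on its line x = 0, long axis along y. End stop at +y end: inner face y = +130, 24 high over the board. Back fence: inner face x = +34, 12 high. Tight row: coarse centred at y = +70, fine at y = -50. Stones slide on the board when pushed.
- wedge_seat (a point): On the board, axes as the bed's: bed (x -32, y -126, z 18 mm); about where the wedge's origin jams, axes alike, tip to +x. Cleat at the bed's -y end, 26 mm high over the board, face from bed (-36, -137) to (+20, -123), slope 1:4 like the wedge. Driven in the grip it may spring back: finish with 20 N pushes on its head's end face along that slope (1, 0.25); it holds by friction.
- slip_tray: Low green enamelled tray fixed to the bench: 150 x 180 x 18 mm (x, y, z) outside, walls and floor 4 mm thick, open on top, turned at most 0.2 rad. Origin: centre of its underside. Room for both slips side by side, lying along x at y = -40 and y = +40 mm.
- gouge: Bystander: carving gouge lying down, about 270 mm long along x, wooden handle at -x, steel blade at +x, 28 mm high, beyond the bed and tray. Origin near the ferrule, at bench height.
- mallet: Bystander: wooden mallet, head a cylinder 80 mm across, 95 mm high, standing on its face; handle 28 mm thick, level at 48 mm, reaching 208 mm to -x from the head's axis. Origin: centre of the head's underside.
Mind the look-alikes: they are no part of the job. What is meant by the coarse_stone is not red, and is the smaller of those in its own colour. What is meant by the fine_stone is not yellow, and is the larger of those in its own colour.

How it is judged:
By the outcome, as a careful person would: the job done as asked, in the order asked, and still so for the second after the job is handed in, with the robot touching nothing.
It also fails if it takes over 131 s, if anything falls off the work surface, if the arm or the gripper's body presses on something with over 40 N, if the wrist force passes 120 N, or if a joint passes its speed limit or range.

ROBOT

A 6-joint arm with a two-finger parallel gripper is mounted at the origin on the work surface. World frame = base frame: x ahead of the robot, y to its left, z up, the work surface at z = 0. Lengths are in mm, angles in rad, forces in N, time in s.
With the tool pointing down it reaches from about 400 to 825 mm from the base axis. Payload 7 kg.
Tool frame: the origin (TCP) lies at the very end of the fingers, on their centre line; the grasp point (between the pads) lies 19 mm behind it; z points along the fingers, y is the line along which they close (so a half turn about z gives the same grasp; the last joint's range is limited). The gripper opens to 88 mm and grips with 3 to 60 N. Pads are 19 mm wide; open, the fingers measure 130 mm over their backs; the gripper's body (78 mm by 193 mm) begins 47 mm behind the grasp point.
Start: joints at [1.549, 0.359, 0.012, 0, -1.224, -0.288], TCP at [205.795, 642.84, 226.561] pointing down, gripper open.
Joint ranges: [-3.07, 3.07], [-1.43, 2.12], [-1.02, 1.25], [-3.03, 1.67], [-3.05, -0], [-3.03, 3.03]. Speed limits (rad/s): [2.39, 2.39, 3.01, 3.14, 3.14, 3.14].

INTERFACE

Orientations are given as a unit quaternion [w, x, y, z].
In Python, from workcell import sensors, vision, order, recognise, cut_out gives the robot as it stands.
- The arm moves only by the tool move_arm, never from a script. Its argument "deltas" is a list of rows, each a list of 3 entries, a list of its own where there are three numbers: the shift along the tool's x, y, z in shares of 500 mm (1.0 is 500 mm), then the turn, a rotation vector about the tool's x, y, z in fractions of the full range, 1 being pi rad, then the finger opening in mm, from 0 to 87.6. A call has 1 to 20 rows; each row is the pose to reach, as a shift and turn from the pose commanded when the call began, along the tool's axes at that moment; what a row does not reach only later rows make up. A row lasts 1/12 s, in which the tool goes at most 41.7 mm and 7.16 degrees, less where a joint would pass 70% of its speed; a pose out of reach is approached as far as the arm can. A shift or turn number past 1, either way, is cut back to 1. A call with a gripper value outside its range is refused whole. The fingers move at their own pace and stop on an object; "squeeze" is the grip in N (left out, the last holds). Time passes only in rows, so rows that repeat a pose let the fingers close. It gives the time, the measured TCP pose, the force, the opening and the grip force at its end, in the units of the state.
- sensors.read_state(): the state, without advancing time (a new reading comes with each control period).
- vision.camera(name): name is "scene" or "side" or "wrist"; returns the picture (480x640x3 uint8, red, green, blue); there is no depth.
- vision.get_calibration(name): a dict with "mtx" (3x3 intrinsics, pixels), "k1" (the pictures are not rectified: a ray, as slopes to the right and down, at radius r is drawn at 1 + k1 r^2 times it, then the intrinsics apply), "eye" and "attitude" of the camera in the world. Camera axes: x right, y up, looking along -z (the intrinsics and any distortion apply to the point x, -y, -z); pixel columns grow to the right and rows downward; lengths in mm; the calibration is good to about 2 mm. A picture is of the moment at which its call begins: read the wrist's pose just before it. get_calibration takes no time and is no camera call; for the wrist camera it gives the pose at the moment of the call.
- order.finish_job(): hands the job in; it is judged then, once.
Trained networks look in the newest picture that a camera, given by its name, has taken for a name from the list of things; names that differ only in an ending like _2 or _b are one class to them, and where a whole thing is asked for, a point or a joint stands for the part that bears it (a point fixed in the world has none). Each returns a list of dicts, best first, with "confidence" (0 to 1); they miss things now and then, are a little off and sometimes report something else, mostly with a low value. They report only what shows in the picture. A call takes as long as a camera call. They do not tell look-alikes from the thing itself.
- recognise(camera, target): "rect" ([left, top, right, bottom] in pixels, round what is visible of it).
- cut_out(camera, target): "mask" (480x640 bool, what is visible of it) and "rect" ([left, top, right, bottom] in pixels, round what is visible of it).
The state is a dict: "clock": time; "joint_pos": joint angles; "joint_vel": joint speeds; "joint_efforts": joint torques, N m; "position": TCP position; "ee_rot": TCP orientation; "wrist_force": force on the tool from outside, world axes, zero at the start; "ft_torque": the same for the moment, N m; "width": opening from 0.0 (shut) to 1.0 (fully open); "gripper_force": force on a finger pad.
Only numpy, scipy, OpenCV 4.12 (cv2) and the standard library are available. Lean on these libraries where they do the work, as an engineer would, in place of code of your own. Each camera call takes 0.05 s, during which the arm holds its last target. There are 200 camera calls.

## Working session

There is one attempt and no reset: what is moved stays moved. The work goes in short steps, Python scripts to look and compute and a tool call to move; the robot and the scene stay as the last step left them, time stands still between calls to the robot, and variables do not carry over. Pictures are saved under pics/ and viewed, at most 14 in all, crops included, and the job is handed in when it is done.

Besides the shell and the picture viewer there is one more tool, called after "Call:" as a command line: name --argument value ..., lists and objects as JSON in quotes. move_arm: Moves the arm, as the interface text tells. Its arguments: {"type":"object","properties":{"deltas":{"type":"array","items":{"type":"array"}},"squeeze":{"type":"number"}},"required":["deltas"]}

```bash
ls; mkdir -p pics
python3 - <<'E'
from workcell import sensors, vision
import cv2
s=sensors.read_state(); print({k:s[k] for k in('clock','position','ee_rot','wrist_force','width')})
for c in('scene','side','wrist'):
    im=vision.camera(c); cv2.imwrite(f'pics/{c}0.png',im[:,:,::-1]); k=vision.get_calibration(c); print(c,k)
E
```

```text
pics
{'clock': 0.0, 'position': array([205.64796688, 642.38960095, 225.61341731]), 'ee_rot': array([ 8.39146839e-04,  9.88013290e-01, -1.54366542e-01, -7.37353312e-05]), 'wrist_force': array([ 0.29996563, -0.83461293, -0.0083302 ]), 'width': 0.9972570287234712}
scene {'mtx': array([[586.79441121,   0.        , 318.70580707],
       [  0.        , 586.79441121, 237.31759019],
       [  0.        ,   0.        ,   1.        ]]), 'k1': 0.06473831987937159, 'eye': array([1445.08227347,  173.03874987, 1016.45212971]), 'attitude': array([0.53965066, 0.23146979, 0.30731693, 0.7488359 ])}
side {'mtx': array([[543.3440164 ,   0.        , 318.16238972],
       [  0.        , 543.3440164 , 233.99629259],
       [  0.        ,   0.        ,   1.        ]]), 'k1': -0.12431478610773748, 'eye': array([  227.08183798, -1160.99159741,  1021.70538363]), 'attitude': array([ 0.90298248,  0.40690643, -0.05077206, -0.1283433 ])}
wrist {'mtx': array([[345.37444743,   0.        , 318.68748575],
       [  0.        , 345.37444743, 236.83577859],
       [  0.        ,   0.        ,   1.        ]]), 'k1': -0.04096671154900006, 'eye': array([279.3874295 , 619.24491381, 382.44666038]), 'attitude': array([-0.58290472,  0.08494932, -0.11508716,  0.79985039])}
```

View pics/scene0.png

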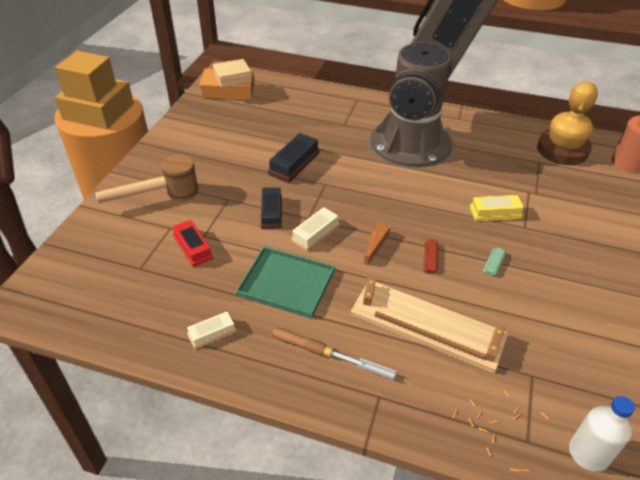

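View pics/side0.png

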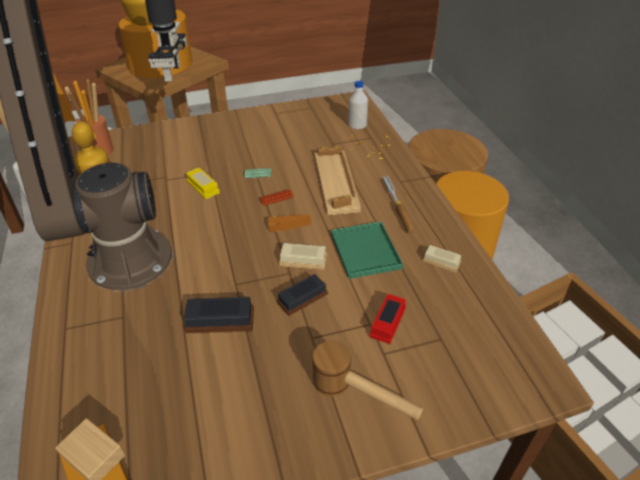

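The scene view (640x480) shows the small dark stone at about (271,207), the larger cream stone at (316,229), the wedge at (377,243), slip_brown at (431,255), slip_green at (495,262), the tray at (287,281) and the bed at (430,325). The red, yellow, big dark and small cream stones are look-alikes. The side view agrees: coarse (302,293), fine (303,256), wedge (290,222), slips (277,197) and (258,173), tray (366,249), bed (337,181).

```bash
cat > vis.py <<'E'
import numpy as np, cv2
from scipy.spatial.transform import Rotation as R
from scipy.optimize import minimize
from workcell import sensors, vision, recognise, cut_out
def rot(q): return R.from_quat(np.r_[q[1:],q[0]])
def proj(P,k):
    p=rot(k['attitude']).inv().apply(np.atleast_2d(P)-k['eye'])*[1,-1,-1]
    s=p[:,:2]/p[:,2:]; s=s*(1+k['k1']*(s**2).sum(1,keepdims=True))
    return s*[k['mtx'][0,0],k['mtx'][1,1]]+k['mtx'][:2,2]
def ray(uv,k):
    d=cv2.undistortPoints(np.float64([[uv]]),k['mtx'],np.float64([k['k1'],0,0,0]))[0,0]
    return rot(k['attitude']).apply([d[0],-d[1],-1])
def at(uv,k,z):
    d=ray(uv,k); return k['eye']+d*(z-k['eye'][2])/d[2]
def prism(poly,z0,z1): return np.array([[x,y,z] for x,y in poly for z in(z0,z1)],float)
def box(x0,x1,y0,y1,z0,z1): return prism([(x0,y0),(x1,y0),(x1,y1),(x0,y1)],z0,z1)
stone=[box(-60,60,-26,26,0,14),box(-57,57,-24,24,14,38)]
def slip(L): return [np.array([[x,y,z] for x in(-L/2,L/2) for y,z in[(-16,0),(-16,9),(8,16),(13,14),(16,8),(13,2)]],float)]
M=dict(coarse_stone=stone,fine_stone=stone,slip_brown=slip(100),slip_green=slip(85),
 wedge=[prism([(-60,-16),(-24,-16),(60,5),(60,16),(-60,16)],0,30)],
 slip_tray=[box(-75,75,-90,90,0,18)],
 stone_bed=[box(-50,50,-157,157,0,18),box(-38,34,130,157,18,42),box(34,46,-110,130,18,30),prism([(-36,-137),(20,-123),(20,-157),(-36,-157)],18,44)])
SC=4
def draw(name,pose,k,ox):
    x,y,z,a=pose; im=np.zeros((ox[3]-ox[1],ox[2]-ox[0]),np.float32); im=cv2.resize(im,None,fx=SC,fy=SC).astype(np.uint8)
    for P in M[name]:
        W=R.from_rotvec([0,0,a]).apply(P)+[x,y,z]
        h=cv2.convexHull(((proj(W,k)-ox[:2]+.5)*SC).astype(np.float32))
        cv2.fillConvexPoly(im,np.round(h*16).astype(np.int32),255,shift=4)
    return cv2.resize(im,None,fx=1/SC,fy=1/SC,interpolation=cv2.INTER_AREA)/255.
def fit(name,obs,p0,zfree=True,soft=None):
    """obs: list of (mask,k)"""
    prep=[]
    for m,k in obs:
        ys,xs=np.where(m); ox=[max(xs.min()-25,0),max(ys.min()-25,0),min(xs.max()+25,640),min(ys.max()+25,480)]
        prep.append((m[ox[1]:ox[3],ox[0]:ox[2]].astype(float),k,ox))
    def cost(v):
        p=[v[0],v[1],v[2]if zfree else p0[2],v[3]/100]; c=0
        for m,k,ox in prep:
            d=draw(name,p,k,ox); c+=np.abs(d-m).sum()/m.sum()
        return c
    best=None
    for da in(0,.5,-.5) if len(p0)<5 else (0,):
        v0=np.array([p0[0],p0[1],p0[2],100*(p0[3]+da)])
        S=np.vstack([v0]+[v0+np.eye(4)[i]*s for i,s in enumerate((15,15,8,25))])
        r=minimize(cost,v0,method='Nelder-Mead',options=dict(initial_simplex=S,xatol=.05,fatol=1e-4,maxiter=300))
        if best is None or r.fun<best.fun: best=r
    v=best.x; return np.array([v[0],v[1],v[2]if zfree else p0[2],v[3]/100]),best.fun/len(obs)
def pick(cam,name,uv):
    """best mask whose rect is nearest uv"""
    L=cut_out(cam,name); 
    if not L: return None
    d=[np.hypot((l['rect'][0]+l['rect'][2])/2-uv[0],(l['rect'][1]+l['rect'][3])/2-uv[1]) for l in L]
    i=int(np.argmin(d)); return (L[i]['mask'],d[i],L[i]['confidence'],len(L))
E
cat > m1.py <<'E'
from vis import *
K={c:vision.get_calibration(c) for c in('scene','side')}
px=dict(coarse_stone=[(271,207),(302,293)],fine_stone=[(316,229),(303,256)],wedge=[(377,243),(290,222)],slip_brown=[(431,255),(277,197)],slip_green=[(495,262),(258,173)],slip_tray=[(287,281),(366,249)],stone_bed=[(430,325),(337,181)])
obs={n:[] for n in px}
for i,c in enumerate(K):
    vision.camera(c)
    for n in px:
        r=pick(c,n,px[n][i])
        if r is None or r[1]>25: print('miss',c,n,r and r[1:]); continue
        obs[n].append((r[0],K[c]))
for n in px:
    if not obs[n]: continue
    p=at(px[n][0],K['scene'],10)
    # yaw guess from scene mask ground-projected
    yy,xx=np.where(obs[n][0][0]); k=obs[n][0][1]
    g=np.array([at((u,v),k,10)[:2] for u,v in zip(xx[::7],yy[::7])]); 
    w,V=np.linalg.eigh(np.cov(g.T)); a=np.arctan2(V[1,1],V[0,1])
    if n in('slip_tray','stone_bed'): a=0
    a=(a+np.pi/2)%np.pi-np.pi/2
    for f in ((0,np.pi) if n=='wedge' else (0,)):
        q,c=fit(n,obs[n],[*g.mean(0),0,a+f],True)
        print(n,len(obs[n]),'guess',g.mean(0).round(),round(a,2),'fit',q.round(2),'cost',round(c,3))
E
python3 m1.py
```

```text
coarse_stone 2 guess [ 414. -277.] 0.32 fit [ 4.2327e+02 -2.7280e+02  1.2000e+00  3.4000e-01] cost 0.058
fine_stone 2 guess [ 450. -145.] -0.31 fit [ 4.6070e+02 -1.4359e+02  2.8500e+00 -4.1000e-01] cost 0.047
wedge 2 guess [433.   8.] -0.06 fit [ 4.5656e+02  2.8100e+00  1.5800e+00 -1.8000e-01] cost 0.211
wedge 2 guess [433.   8.] -0.06 fit [448.43  10.56   1.72   2.88] cost 0.489
slip_brown 2 guess [449. 143.] 0.13 fit [4.4951e+02 1.4195e+02 2.0100e+00 1.7000e-01] cost 0.122
slip_green 2 guess [418. 286.] -0.21 fit [ 4.1635e+02  2.8559e+02  2.1200e+00 -1.8000e-01] cost 0.162
slip_tray 2 guess [ 634. -155.] 0.0 fit [ 6.3276e+02 -1.5514e+02  3.3300e+00 -5.0000e-02] cost 0.032
stone_bed 2 guess [648. 178.] 0.0 fit [ 6.4902e+02  1.7001e+02  3.4300e+00 -1.5000e-01] cost 0.052
```

```bash
cat > go.py <<'E'
import sys, numpy as np
from scipy.spatial.transform import Rotation as R
from workcell import sensors
def delta(x,y,z,yaw=0.):
    s=sensors.read_state(); q=s['ee_rot']; C=R.from_quat(np.r_[q[1:],q[0]])
    T=R.from_euler('z',yaw)*R.from_rotvec([np.pi,0,0])
    a=C.inv().apply(np.array([x,y,z])-s['position']); b=(C.inv()*T).as_rotvec()
    print('shift',a.round(1).tolist(),'turn',b.round(3).tolist(),'rows',max(np.linalg.norm(a)/41.7,np.linalg.norm(b)/.125).round(1),'clock',round(s['clock'],2),'pos',s['position'].round(1),'width',round(s['width']*87.6,1),'F',s['wrist_force'].round(1))
if __name__=='__main__':
    v=list(map(float,sys.argv[1:]))
    delta(*v)
E
python3 go.py 420 150 250 0
```

```text
shift [354.3, 404.1, -23.4] turn [-0.0, 0.0, -0.31] rows 12.9 clock 0.95 pos [205.8 642.8 226.6] width 87.7 F [-0.2  0.6 -0.4]
```

Units first: shifts go in shares of 500 mm and turns go in shares of pi rad. So 404 mm / 500 = 0.808, 354 mm / 500 = 0.708, -0.31 rad / 3.1416 = -0.0987.

Call:
move_arm --deltas '[[[0.708,0.808,-0.046],[0,0,-0.0987],87],[[0.708,0.808,-0.046],[0,0,-0.0987],87],[[0.708,0.808,-0.046],[0,0,-0.0987],87],[[0.708,0.808,-0.046],[0,0,-0.0987],87],[[0.708,0.808,-0.046],[0,0,-0.0987],87],[[0.708,0.808,-0.046],[0,0,-0.0987],87],[[0.708,0.808,-0.046],[0,0,-0.0987],87],[[0.708,0.808,-0.046],[0,0,-0.0987],87],[[0.708,0.808,-0.046],[0,0,-0.0987],87],[[0.708,0.808,-0.046],[0,0,-0.0987],87],[[0.708,0.808,-0.046],[0,0,-0.0987],87],[[0.708,0.808,-0.046],[0,0,-0.0987],87],[[0.708,0.808,-0.046],[0,0,-0.0987],87],[[0.708,0.808,-0.046],[0,0,-0.0987],87],[[0.708,0.808,-0.046],[0,0,-0.0987],87],[[0.708,0.808,-0.046],[0,0,-0.0987],87],[[0.708,0.808,-0.046],[0,0,-0.0987],87]]'

```text
clock: 2.37
position: [419.6, 150.8, 249.6]
ee_rot: [-0.0, 1.0, 0.0, 0.0]
wrist_force: [-1.3, 0.2, 0.5]
width: 0.993
gripper_force: 0.0
```

```bash
python3 - <<'E'
from vis import *
k=vision.get_calibration('wrist'); im=vision.camera('wrist'); cv2.imwrite('pics/w1.png',im[:,:,::-1])
np.set_printoptions(suppress=True)
print(sensors.read_state()['position'],k['eye'])
for n,p in dict(c=(423,-273,20),f=(461,-144,20),w=(456,3,15),b=(450,142,8),g=(416,286,8),t=(633,-155,9),bed=(649,170,18)).items(): print(n,proj(p,k).round())
E
python3 go.py 420 -130 250 0
```

```text
[419.50064245 151.05096488 249.5198186 ] [496.88583707 150.72860943 406.18363814]
c [[675. 204.]]
f [[579. 170.]]
w [[450. 173.]]
b [[326. 178.]]
g [[204. 207.]]
t [[611.   5.]]
bed [[299. -25.]]
shift [0.0, 281.1, -0.5] turn [-0.0, 0.0, 0.002] rows 6.7 clock 2.42 pos [419.5 151.1 249.5] width 86.7 F [-0.1  0.4 -0.4]
```

View pics/w1.png

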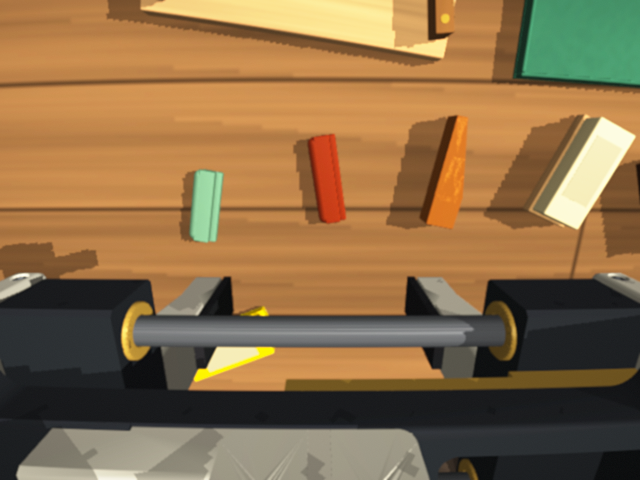

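The wrist view agrees with the fit. The wedge at (445,172) has its tip up, towards +x. Slip_brown is at (327,178), slip_green at (206,205) and the fine stone at (583,172).

```bash
cat > m2.py <<'E'
from vis import *
import sys,pickle
np.set_printoptions(suppress=True)
P0=pickle.load(open('est.pkl','rb')) if __import__('os').path.exists('est.pkl') else dict(coarse_stone=[423,-273,0,.34],fine_stone=[461,-144,0,-.41],wedge=[456,3,0,-.18],slip_brown=[449.5,142,0,.17],slip_green=[416,286,0,-.18],slip_tray=[633,-155,0,-.05],stone_bed=[649,170,0,-.15])
k=vision.get_calibration('wrist'); vision.camera('wrist')
for n in sys.argv[1:]:
    p=P0[n]; r=pick('wrist',n,proj([p[0],p[1],10],k)[0])
    if r is None or r[1]>60: print('miss',n,r and r[1:]); continue
    res=[fit(n,[(r[0],k)],[*p[:2],0,p[3]+f],False) for f in((0,np.pi) if 'slip_b' in n or 'slip_g' in n else (0,))]
    for q,c in res: print(n,q.round(3),'cost',round(c,3),'conf',r[2])
    q=min(res,key=lambda t:t[1])[0]; P0[n]=list(q)
pickle.dump(P0,open('est.pkl','wb'))
E
python3 m2.py wedge slip_brown slip_green fine_stone
```

```text
wedge [456.67    2.812   0.     -0.198] cost 0.056 conf 0.65
slip_brown [447.237 141.562   0.      0.155] cost 0.048 conf 0.71
slip_brown [447.365 141.545   0.      3.298] cost 0.048 conf 0.71
slip_green [417.507 285.179   0.     -0.191] cost 0.055 conf 0.94
slip_green [417.395 284.168   0.      2.947] cost 0.08 conf 0.94
fine_stone [ 457.383 -142.294    0.      -0.407] cost 0.03 conf 0.71
```

To row units: 281 mm / 500 = 0.562, 60 mm / 500 = 0.12.

Call:
move_arm --deltas '[[[0.12,0.562,0],[0,0,0],87],[[0.12,0.562,0],[0,0,0],87],[[0.12,0.562,0],[0,0,0],87],[[0.12,0.562,0],[0,0,0],87],[[0.12,0.562,0],[0,0,0],87],[[0.12,0.562,0],[0,0,0],87],[[0.12,0.562,0],[0,0,0],87],[[0.12,0.562,0],[0,0,0],87],[[0.12,0.562,0],[0,0,0],87],[[0.12,0.562,0],[0,0,0],87]]'

```text
clock: 3.5
position: [479.7, -130.8, 249.2]
ee_rot: [-0.0, 1.0, -0.0, -0.0]
wrist_force: [-0.2, 0.5, -0.4]
width: 0.99
gripper_force: 0.0
```

```bash
python3 m2.py slip_tray fine_stone wedge coarse_stone;  python3 go.py 530 170 250 0
```

```text
slip_tray [ 631.121 -155.373    0.      -0.042] cost 0.011 conf 0.84
fine_stone [ 459.258 -143.311    0.      -0.408] cost 0.026 conf 0.81
wedge [457.693   1.417   0.     -0.201] cost 0.029 conf 0.73
coarse_stone [ 422.21 -274.05    0.      0.39] cost 0.248 conf 0.9
shift [50.8, -299.6, -0.1] turn [-0.0, -0.001, 0.002] rows 7.3 clock 3.75 pos [ 479.9 -129.7  249.8] width 86.8 F [-0.3  0.7 -0.7]
```

To row units: -300 mm / 500 = -0.6, 51 mm / 500 = 0.102.

Call:
move_arm --deltas '[[[0.102,-0.6,0],[0,0,0],87],[[0.102,-0.6,0],[0,0,0],87],[[0.102,-0.6,0],[0,0,0],87],[[0.102,-0.6,0],[0,0,0],87],[[0.102,-0.6,0],[0,0,0],87],[[0.102,-0.6,0],[0,0,0],87],[[0.102,-0.6,0],[0,0,0],87],[[0.102,-0.6,0],[0,0,0],87],[[0.102,-0.6,0],[0,0,0],87],[[0.102,-0.6,0],[0,0,0],87]]'

```text
clock: 4.58
position: [530.2, 170.7, 249.3]
ee_rot: [0.0, 1.0, 0.002, -0.0]
wrist_force: [-1.0, -0.0, -0.7]
width: 0.993
gripper_force: 0.0
```

```bash
python3 m2.py stone_bed
python3 - <<'E'
from vis import *
import pickle
k=vision.get_calibration('wrist'); im=vision.camera('wrist')[:,:,::-1].copy()
x,y,z,a=pickle.load(open('est.pkl','rb'))['stone_bed']
for pts in([(34,130,18),(34,-110,18)],[(-40,130,42),(34,130,42)],[(-36,-137,44),(20,-123,44)],[(-36,-137,18),(20,-123,18)],[(-50,-157,18),(-50,157,18)]):
    W=R.from_rotvec([0,0,a]).apply(np.array(pts,float))+[x,y,0]
    u=proj(W,k); cv2.line(im,tuple(map(int,u[0].round())),tuple(map(int,u[1].round())),(255,0,255),1)
cv2.imwrite('pics/bed.png',im)
E
```

```text
stone_bed [647.486 168.155   0.     -0.152] cost 0.065 conf 0.79
```

View pics/bed.png

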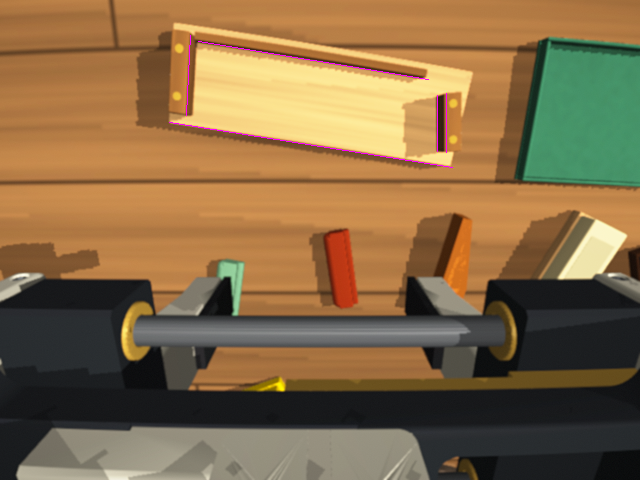

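The overlay puts the end stop, fence and cleat lines (x 190–195, the 193–425 diagonal, x 437–445) right on the bed's edges, so the bed fit is good. The tray fit is good too. I'll start with the brown slip.

```bash
cat > wp.py <<'E'
import sys,numpy as np
from scipy.spatial.transform import Rotation as R
from workcell import sensors
BED=(647.5,168.2,-.152)
def plan(*wps):
    s=sensors.read_state(); q=s['ee_rot']; C=R.from_quat(np.r_[q[1:],q[0]])
    print('clock',round(s['clock'],2),'pos',s['position'].round(1),'w',round(s['width']*87.6,1),'F',s['wrist_force'].round(1))
    pp,pr=s['position'],C
    for x,y,z,yaw in wps:
        T=R.from_euler('z',yaw)*R.from_rotvec([np.pi,0,0]); p=np.array([x,y,z])
        a=C.inv().apply(p-s['position']); b=(C.inv()*T).as_rotvec()
        n=max(np.linalg.norm(p-pp)/41.7,(pr.inv()*T).magnitude()/.125); pp,pr=p,T
        print((x,y,z,yaw),'->',a.round(1).tolist(),b.round(3).tolist(),'rows',round(n,1))
def loc(o,x,y):
    c,s=np.cos(o[-1]),np.sin(o[-1]); return o[0]+c*x-s*y,o[1]+s*x+c*y
E
python3 - <<'E'
from wp import *
t=(631.1,-155.4,-.042)
print(loc(t,0,38),loc(t,0,-38))
plan((447.4,141.6,60,.155),(447.4,141.6,4,.155))
E
```

```text
(np.float64(632.6955308173839), np.float64(-117.4335110734377)) (np.float64(629.5044691826162), np.float64(-193.3664889265623))
clock 4.73 pos [530.4 168.6 249.7] w 87.1 F [-0.   0.2  0.3]
(447.4, 141.6, 60, 0.155) -> [-83.1, 27.0, 189.7] [-0.0, -0.0, -0.155] rows 5.0
(447.4, 141.6, 4, 0.155) -> [-83.1, 27.0, 245.7] [-0.0, -0.0, -0.155] rows 1.3
```

```bash
cat >> wp.py <<'E'
import pickle
from workcell import vision
def rd(n=6):
    P=[];Q=[]
    for _ in range(n):
        vision.camera('side'); s=sensors.read_state(); P.append(s['position']); q=s['ee_rot']; Q.append(np.r_[q[1:],q[0]])
    print('std',np.std(P,0).round(2)); pickle.dump((np.mean(P,0),R.from_quat(Q).mean()),open('led.pkl','wb'))
def led(a=None,b=(0,0,0)):
    p,C=pickle.load(open('led.pkl','rb'))
    if a is not None:
        p=p+C.apply(a); C=C*R.from_rotvec(b); pickle.dump((p,C),open('led.pkl','wb'))
    return p,C
def plan(*wps,last=None):
    """ledger-based; last=(shift,turn) final row of the previous move"""
    p0,C=led(*last) if last else led()
    s=sensors.read_state(); pp,pr=p0,C
    print('ledger',p0.round(1),C.apply([1,0,0]).round(3),'meas',s['position'].round(1),'clock',round(s['clock'],2),'w',round(s['width']*87.6,1),'F',s['wrist_force'].round(1))
    for x,y,z,yaw in wps:
        T=R.from_euler('z',yaw)*R.from_rotvec([np.pi,0,0]); p=np.array([x,y,z])
        a=C.inv().apply(p-p0); b=(C.inv()*T).as_rotvec()
        n=max(np.linalg.norm(p-pp)/41.7,(pr.inv()*T).magnitude()/.125); pp,pr=p,T
        print(np.round((x,y,z,yaw),2),'->',a.round(1).tolist(),b.round(3).tolist(),'rows',round(n,1))
E
python3 -c "
from wp import *
rd(); plan((447.4,141.6,60,.155),(447.4,141.6,4,.155))"
```

```text
std [0.1  0.1  0.03]
ledger [530.7 168.4 249.9] [ 1.    -0.001  0.   ] meas [530.8 168.6 249.8] clock 5.03 w 86.8 F [0.6 0.1 0.2]
[4.474e+02 1.416e+02 6.000e+01 1.600e-01] -> [-83.4, 26.9, 189.8] [-0.0, -0.0, -0.156] rows 5.0
[4.474e+02 1.416e+02 4.000e+00 1.600e-01] -> [-83.4, 26.9, 245.8] [-0.0, -0.0, -0.156] rows 1.3
```

To row units: 246 mm / 500 = 0.492, 240 mm / 500 = 0.48, -0.156 rad / 3.1416 = -0.0497.

Call:
move_arm --deltas '[[[-0.166,0.054,0.38],[0,0,-0.0497],70],[[-0.166,0.054,0.38],[0,0,-0.0497],70],[[-0.166,0.054,0.38],[0,0,-0.0497],70],[[-0.166,0.054,0.38],[0,0,-0.0497],70],[[-0.166,0.054,0.38],[0,0,-0.0497],70],[[-0.166,0.054,0.38],[0,0,-0.0497],70],[[-0.166,0.054,0.43],[0,0,-0.0497],70],[[-0.166,0.054,0.46],[0,0,-0.0497],70],[[-0.166,0.054,0.48],[0,0,-0.0497],70],[[-0.166,0.054,0.492],[0,0,-0.0497],70],[[-0.166,0.054,0.492],[0,0,-0.0497],70],[[-0.166,0.054,0.492],[0,0,-0.0497],25],[[-0.166,0.054,0.492],[0,0,-0.0497],25],[[-0.166,0.054,0.492],[0,0,-0.0497],25],[[-0.166,0.054,0.492],[0,0,-0.0497],25],[[-0.166,0.054,0.492],[0,0,-0.0497],25],[[-0.166,0.054,0.492],[0,0,-0.0497],25],[[-0.166,0.054,0.492],[0,0,-0.0497],25]]' --squeeze 20

```text
clock: 6.53
position: [447.9, 142.2, 3.8]
ee_rot: [-0.0, 0.997, 0.078, 0.0]
wrist_force: [-0.1, -0.9, 1.9]
width: 0.358
gripper_force: 20.0
```

```bash
python3 -c "
from wp import *
plan((447.4,141.6,80,.155),(632.5,-117.4,80,-.042),(632.5,-117.4,9,-.042),last=((-83,27,246),(0,0,-.156)))"
```

```text
ledger [447.8 141.5   3.8] [0.988 0.155 0.   ] meas [447.9 142.2   3.8] clock 6.53 w 31.4 F [-0.1 -0.9  1.9]
[4.474e+02 1.416e+02 8.000e+01 1.600e-01] -> [-0.3, -0.1, -76.2] [-0.0, -0.0, 0.0] rows 1.8
[ 6.325e+02 -1.174e+02  8.000e+01 -4.000e-02] -> [142.5, 284.4, -76.2] [-0.0, -0.0, 0.197] rows 7.6
[ 6.325e+02 -1.174e+02  9.000e+00 -4.000e-02] -> [142.5, 284.4, -5.2] [-0.0, -0.0, 0.197] rows 1.7
```

To row units: 284.4 mm / 500 = 0.5688, 142.5 mm / 500 = 0.285, 0.197 rad / 3.1416 = 0.0627.

Call:
move_arm --deltas '[[[0,0,-0.076],[0,0,0],25],[[0,0,-0.152],[0,0,0],25],[[0.285,0.5688,-0.152],[0,0,0.0627],25],[[0.285,0.5688,-0.152],[0,0,0.0627],25],[[0.285,0.5688,-0.152],[0,0,0.0627],25],[[0.285,0.5688,-0.152],[0,0,0.0627],25],[[0.285,0.5688,-0.152],[0,0,0.0627],25],[[0.285,0.5688,-0.152],[0,0,0.0627],25],[[0.285,0.5688,-0.152],[0,0,0.0627],25],[[0.285,0.5688,-0.152],[0,0,0.0627],25],[[0.285,0.5688,-0.152],[0,0,0.0627],25],[[0.285,0.5688,-0.1],[0,0,0.0627],25],[[0.285,0.5688,-0.056],[0,0,0.0627],25],[[0.285,0.5688,-0.032],[0,0,0.0627],25],[[0.285,0.5688,-0.018],[0,0,0.0627],25],[[0.285,0.5688,-0.012],[0,0,0.0627],25],[[0.285,0.5688,-0.0094],[0,0,0.0627],25],[[0.285,0.5688,-0.0088],[0,0,0.0627],25],[[0.285,0.5688,-0.0088],[0,0,0.0627],25]]'

```text
clock: 8.12
position: [633.6, -116.4, 9.0]
ee_rot: [-0.0, 1.0, -0.02, 0.001]
wrist_force: [0.4, 0.6, -1.1]
width: 0.36
gripper_force: 20.0
```

```bash
python3 -c "
from wp import *
plan((632.5,-117.4,70,-.042),(417.5,285.0,70,-.191),(417.5,285.,4,-.191),last=((142.5,284.4,-4.4),(0,0,.197)))"
```

```text
ledger [ 632.5 -117.4    8.2] [ 0.999 -0.042  0.   ] meas [ 633.6 -116.4    9. ] clock 8.12 w 31.5 F [ 0.4  0.6 -1.1]
[ 6.325e+02 -1.174e+02  7.000e+01 -4.000e-02] -> [-0.0, -0.0, -61.8] [-0.0, -0.0, 0.0] rows 1.5
[ 4.175e+02  2.850e+02  7.000e+01 -1.900e-01] -> [-231.6, -393.1, -61.8] [-0.0, -0.0, 0.149] rows 10.9
[ 4.175e+02  2.850e+02  4.000e+00 -1.900e-01] -> [-231.7, -393.1, 4.2] [-0.0, -0.0, 0.149] rows 1.6
```

To row units: -393.1 mm / 500 = -0.7862, -231.6 mm / 500 = -0.4632, 0.149 rad / 3.1416 = 0.0474.

Call:
move_arm --deltas '[[[0,0,0.0008],[0,0,0],25],[[0,0,0.0008],[0,0,0],40],[[0,0,0.0008],[0,0,0],40],[[0,0,0.0008],[0,0,0],40],[[0,0,0],[0,0,0],40],[[0,0,-0.04],[0,0,0],40],[[0,0,-0.1],[0,0,0],60],[[-0.4632,-0.7862,-0.124],[0,0,0.0474],70],[[-0.4632,-0.7862,-0.124],[0,0,0.0474],70],[[-0.4632,-0.7862,-0.124],[0,0,0.0474],70],[[-0.4632,-0.7862,-0.124],[0,0,0.0474],70],[[-0.4632,-0.7862,-0.124],[0,0,0.0474],70],[[-0.4632,-0.7862,-0.124],[0,0,0.0474],70],[[-0.4632,-0.7862,-0.124],[0,0,0.0474],70],[[-0.4632,-0.7862,-0.124],[0,0,0.0474],70],[[-0.4632,-0.7862,-0.124],[0,0,0.0474],70],[[-0.4632,-0.7862,-0.124],[0,0,0.0474],70],[[-0.4632,-0.7862,-0.124],[0,0,0.0474],70],[[-0.4632,-0.7862,-0.124],[0,0,0.0474],70],[[-0.4632,-0.7862,-0.08],[0,0,0.0474],70]]'

```text
clock: 9.78
position: [418.3, 290.6, 51.4]
ee_rot: [-0.003, 0.996, -0.092, 0.002]
wrist_force: [1.2, 1.3, -0.3]
width: 0.798
gripper_force: 0.0
```

```bash
python3 -c "
from wp import *
plan((417.5,285.,4,-.191),(417.5,285.,80,-.191),(629.5,-193.4,80,-.042),(629.5,-193.4,8.1,-.042),last=((-231.6,-393.1,-40),(0,0,.149)))"
```

```text
ledger [417.5 285.   48.2] [ 0.982 -0.19   0.   ] meas [418.3 290.6  51.4] clock 9.78 w 69.9 F [ 1.2  1.3 -0.3]
[ 4.175e+02  2.850e+02  4.000e+00 -1.900e-01] -> [-0.1, 0.0, 44.2] [-0.0, -0.0, 0.0] rows 1.1
[ 4.175e+02  2.850e+02  8.000e+01 -1.900e-01] -> [-0.0, -0.0, -31.8] [-0.0, -0.0, 0.0] rows 1.8
[ 6.295e+02 -1.934e+02  8.000e+01 -4.000e-02] -> [298.8, 429.5, -31.8] [-0.0, -0.0, -0.149] rows 12.5
[ 6.295e+02 -1.934e+02  8.100e+00 -4.000e-02] -> [298.8, 429.5, 40.1] [-0.0, -0.0, -0.149] rows 1.7
```

```bash
python3 -c "
from vis import *
k=vision.get_calibration('scene'); vision.camera('scene')
r=pick('scene','fine_stone',(497,208)); print(r[1:])
ys,xs=np.where(r[0])
for i in (xs.argmin(),xs.argmax(),ys.argmin(),ys.argmax()): print(xs[i],ys[i],at((xs[i],ys[i]),k,0).round(),at((xs[i],ys[i]),k,38).round())
r=pick('scene','slip_green',(495,262)); print(r and fit('slip_green',[(r[0],k)],[417.5,285,0,-.19],False))
"
```

```text
(np.float64(6.788593374182893), 0.41, 3)
487 198 [181. 244.   0.] [228. 241.  38.]
504 200 [175. 287.   0.] [222. 283.  38.]
488 197 [176. 246.   0.] [224. 243.  38.]
502 203 [189. 283.   0.] [236. 279.  38.]
(array([ 4.13451322e+02,  2.85473351e+02,  0.00000000e+00, -1.70510852e-01]), np.float64(0.2713205764233404))
```

```bash
python3 -c "
from vis import *
k=vision.get_calibration('scene');s=vision.get_calibration('side')
for uv in((471,219),(523,219),(523,203),(473,200)): print('scene',at(uv,k,0).round(),at(uv,k,38).round())
for uv in((187,172),(202,197),(219,192),(204,170)): print('side',at(uv,s,0).round(),at(uv,s,38).round())
print(proj([417,285,8],k),proj([417,285,8],s))
"
```

```text
scene [277. 215.   0.] [321. 214.  38.]
scene [234. 340.   0.] [280. 333.  38.]
scene [171. 335.  -0.] [219. 329.  38.]
scene [201. 210.   0.] [248. 209.  38.]
side [198. 371.  -0.] [199. 314.  38.]
side [231. 220.   0.] [231. 169.  38.]
side [286. 230.   0.] [283. 178.  38.]
side [254. 366.   0.] [253. 309.  38.]
[[493.76272192 261.64533001]] [[256.6163806  172.98750679]]
```

To row units: 44 mm / 500 = 0.088, 38 mm / 500 = 0.076.

Call:
move_arm --deltas '[[[0,0,0.02],[0,0,0],60],[[0,0,0.05],[0,0,0],60],[[0,0,0.076],[0,0,0],60],[[0,0,0.088],[0,0,0],60],[[0,0,0.088],[0,0,0],60],[[0,0,0.088],[0,0,0],25],[[0,0,0.088],[0,0,0],25],[[0,0,0.088],[0,0,0],25],[[0,0,0.088],[0,0,0],25],[[0,0,0.088],[0,0,0],25],[[0,0,0.088],[0,0,0],25],[[0,0,0.088],[0,0,0],25]]'

```text
clock: 10.93
position: [417.6, 285.8, 4.4]
ee_rot: [-0.0, 0.996, -0.095, 0.0]
wrist_force: [-0.3, -1.1, 5.7]
width: 0.358
gripper_force: 20.0
```

To row units: 429.5 mm / 500 = 0.859, 298.8 mm / 500 = 0.5976, -0.149 rad / 3.1416 = -0.0474.

Call:
move_arm --deltas '[[[0,0,-0.076],[0,0,0],25],[[0,0,-0.152],[0,0,0],25],[[0.5976,0.859,-0.152],[0,0,-0.0474],25],[[0.5976,0.859,-0.152],[0,0,-0.0474],25],[[0.5976,0.859,-0.152],[0,0,-0.0474],25],[[0.5976,0.859,-0.152],[0,0,-0.0474],25],[[0.5976,0.859,-0.152],[0,0,-0.0474],25],[[0.5976,0.859,-0.152],[0,0,-0.0474],25],[[0.5976,0.859,-0.152],[0,0,-0.0474],25],[[0.5976,0.859,-0.152],[0,0,-0.0474],25],[[0.5976,0.859,-0.152],[0,0,-0.0474],25],[[0.5976,0.859,-0.152],[0,0,-0.0474],25],[[0.5976,0.859,-0.152],[0,0,-0.0474],25],[[0.5976,0.859,-0.152],[0,0,-0.0474],25],[[0.5976,0.859,-0.152],[0,0,-0.0474],25],[[0.5976,0.859,-0.11],[0,0,-0.0474],25],[[0.5976,0.859,-0.06],[0,0,-0.0474],25],[[0.5976,0.859,-0.032],[0,0,-0.0474],25],[[0.5976,0.859,-0.018],[0,0,-0.0474],25],[[0.5976,0.859,-0.012],[0,0,-0.0474],25]]'

```text
clock: 12.6
position: [628.3, -192.6, 8.4]
ee_rot: [0.0, 1.0, -0.02, -0.002]
wrist_force: [-8.6, 2.3, 14.4]
width: 0.361
gripper_force: 20.0
```

```bash
python3 -c "
from wp import *
led((0,0,44))
plan((629.5,-193.4,8.,-.042),(629.5,-193.4,120,-.042),(460,-260,200,-0.04),last=((298.8,429.5,-6),(0,0,-.149)))"
```

```text
ledger [ 629.5 -193.4   10.2] [ 0.999 -0.042  0.   ] meas [ 628.3 -192.6    8.4] clock 12.6 w 31.6 F [-8.6  2.3 14.4]
[ 6.295e+02 -1.934e+02  8.000e+00 -4.000e-02] -> [-0.0, 0.0, 2.2] [-0.0, -0.0, 0.0] rows 0.1
[ 6.295e+02 -1.934e+02  1.200e+02 -4.000e-02] -> [0.0, 0.0, -109.8] [-0.0, -0.0, 0.0] rows 2.7
[ 4.6e+02 -2.6e+02  2.0e+02 -4.0e-02] -> [-166.5, 73.6, -189.9] [-0.0, -0.0, -0.002] rows 4.8
```

To row units: 1 mm / 500 = 0.002.

Call:
move_arm --deltas '[[[0,0,0],[0,0,0],25],[[0,0,0.002],[0,0,0],25],[[0,0,0.002],[0,0,0],25]]'

```text
clock: 12.85
position: [630.7, -192.3, 9.9]
ee_rot: [0.0, 1.0, -0.02, 0.001]
wrist_force: [0.1, -0.4, -1.3]
width: 0.355
gripper_force: 20.0
```

To row units: -256 mm / 500 = -0.512, -190 mm / 500 = -0.38, -0.042 rad / 3.1416 = -0.0134.

Call:
move_arm --deltas '[[[0,0,0.0044],[0,0,0],25],[[0,0,0.0044],[0,0,0],25],[[0,0,0.0044],[0,0,0],40],[[0,0,0.0044],[0,0,0],40],[[0,0,0.0044],[0,0,0],40],[[0,0,0],[0,0,0],40],[[0,0,-0.03],[0,0,0],40],[[0,0,-0.1],[0,0,0],60],[[-0.512,0.174,-0.38],[0,0,-0.0134],80],[[-0.512,0.174,-0.38],[0,0,-0.0134],80],[[-0.512,0.174,-0.38],[0,0,-0.0134],80],[[-0.512,0.174,-0.38],[0,0,-0.0134],80],[[-0.512,0.174,-0.38],[0,0,-0.0134],80],[[-0.512,0.174,-0.38],[0,0,-0.0134],80],[[-0.512,0.174,-0.38],[0,0,-0.0134],80],[[-0.512,0.174,-0.38],[0,0,-0.0134],80],[[-0.512,0.174,-0.38],[0,0,-0.0134],80],[[-0.512,0.174,-0.38],[0,0,-0.0134],80],[[-0.512,0.174,-0.38],[0,0,-0.0134],80]]'

```text
clock: 14.43
position: [370.9, -268.9, 198.8]
ee_rot: [-0.0, 1.0, 0.001, 0.0]
wrist_force: [-0.2, 0.0, -0.6]
width: 0.911
gripper_force: 0.0
```

```bash
python3 - <<'E'
from wp import *
plan(last=((-256,87,-190),(0,0,-.042)))
from vis import *
k=vision.get_calibration('wrist'); im=vision.camera('wrist'); cv2.imwrite('pics/w2.png',im[:,:,::-1])
E
python3 - <<'E'
import pickle
d=pickle.load(open('est.pkl','rb')); d['coarse_stone']=[423,-273,0,.34]; pickle.dump(d,open('est.pkl','wb'))
E
python3 m2.py coarse_stone fine_stone
```

```text
ledger [ 370.  -269.6  200.1] [1. 0. 0.] meas [ 370.9 -268.9  198.8] clock 14.43 w 79.8 F [-0.2  0.  -0.6]
coarse_stone [ 421.786 -274.253    0.       0.358] cost 0.036 conf 0.63
fine_stone [ 457.986 -145.194    0.      -0.409] cost 0.055 conf 0.66
```

View pics/w2.png

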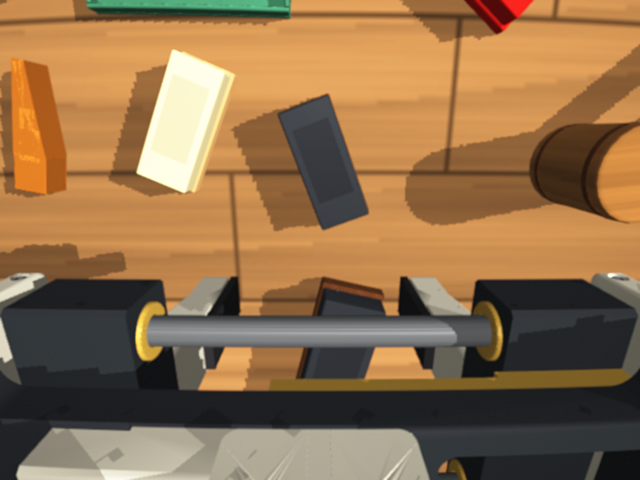

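Coarse stone at pixel (323,160) and fine at (186,122) agree with the fits. The big dark look-alike is at the bottom, near (350,300), and the mallet is at the right, clear of the job.

Run:
```python
from wp import *
print(sensors.read_state()['joint_pos'].round(3))
x,y=loc(BED,0,64); print(x,y)
plan((421.8,-274.3,60,.358),(421.8,-274.3,17,.358),(421.8,-274.3,110,.358),(x,y,110,1.419))
```

```text
[-0.195  0.018 -0.487 -0.    -1.068  1.768]
657.1905839638365 231.46209435704634
ledger [ 370.  -269.6  200.1] [1. 0. 0.] meas [ 370.9 -268.8  198.1] clock 14.63 w 79.8 F [-1.1  0.3  0.1]
[ 4.218e+02 -2.743e+02  6.000e+01  3.600e-01] -> [51.7, 4.7, 140.1] [-0.0, -0.0, -0.358] rows 3.6
[ 4.218e+02 -2.743e+02  1.700e+01  3.600e-01] -> [51.7, 4.7, 183.1] [-0.0, -0.0, -0.358] rows 1.0
[ 4.218e+02 -2.743e+02  1.100e+02  3.600e-01] -> [51.7, 4.7, 90.1] [-0.0, -0.0, -0.358] rows 2.2
[657.19 231.46 110.     1.42] -> [287.3, -501.0, 90.3] [0.0, -0.0, -1.419] rows 13.4
```

```bash
cp led.pkl led0.pkl; python3 -c "
from wp import *
rd(3); plan()"
```

```text
std [0.04 0.03 0.09]
ledger [ 370.8 -268.8  198.3] [ 1.     0.002 -0.001] meas [ 370.7 -268.8  198.4] clock 14.78 w 80.1 F [ 0.1 -0.   0.6]
```

Run:
```python
from wp import *
x,y=loc(BED,0,64)
plan((421.8,-274.3,60,.358),(421.8,-274.3,17,.358))
```

```text
ledger [ 370.8 -268.8  198.3] [ 1.     0.002 -0.001] meas [ 370.7 -268.8  198.4] clock 14.78 w 80.1 F [ 0.1 -0.   0.6]
[ 4.218e+02 -2.743e+02  6.000e+01  3.600e-01] -> [51.2, 5.6, 138.2] [-0.001, 0.001, -0.356] rows 3.5
[ 4.218e+02 -2.743e+02  1.700e+01  3.600e-01] -> [51.3, 5.7, 181.2] [-0.001, 0.001, -0.356] rows 1.0
```

To row units: 181 mm / 500 = 0.362, 180 mm / 500 = 0.36, -0.356 rad / 3.1416 = -0.1133.

Call:
move_arm --deltas '[[[0.1024,0.0112,0.25],[0,0,-0.1133],80],[[0.1024,0.0112,0.25],[0,0,-0.1133],80],[[0.1024,0.0112,0.25],[0,0,-0.1133],80],[[0.1024,0.0112,0.25],[0,0,-0.1133],80],[[0.1024,0.0112,0.25],[0,0,-0.1133],80],[[0.1024,0.0112,0.29],[0,0,-0.1133],80],[[0.1024,0.0112,0.324],[0,0,-0.1133],80],[[0.1024,0.0112,0.348],[0,0,-0.1133],80],[[0.1024,0.0112,0.36],[0,0,-0.1133],80],[[0.1024,0.0112,0.362],[0,0,-0.1133],80],[[0.1024,0.0112,0.362],[0,0,-0.1133],40],[[0.1024,0.0112,0.362],[0,0,-0.1133],40],[[0.1024,0.0112,0.362],[0,0,-0.1133],40],[[0.1024,0.0112,0.362],[0,0,-0.1133],40],[[0.1024,0.0112,0.362],[0,0,-0.1133],40],[[0.1024,0.0112,0.362],[0,0,-0.1133],40],[[0.1024,0.0112,0.362],[0,0,-0.1133],40]]' --squeeze 45

```text
clock: 16.2
position: [421.9, -274.6, 18.4]
ee_rot: [0.0, 0.984, 0.178, 0.0]
wrist_force: [-1.2, 1.1, 5.4]
width: 0.547
gripper_force: 45.0
```

Run:
```python
from wp import *
rd(2)
x,y=loc(BED,0,64)
plan((421.8,-274.3,120,.358),(x,y,120,1.419),(x,y,40,1.419))
```

```text
std [0.   0.01 0.01]
ledger [ 421.9 -274.6   18.4] [0.937 0.35  0.   ] meas [ 421.9 -274.6   18.4] clock 16.3 w 47.5 F [-1.2  1.9  6.1]
[ 4.218e+02 -2.743e+02  1.200e+02  3.600e-01] -> [0.0, -0.3, -101.6] [0.0, -0.0, -0.001] rows 2.4
[657.19 231.46 120.     1.42] -> [397.5, -391.7, -101.6] [0.0, -0.0, -1.062] rows 13.4
[657.19 231.46  40.     1.42] -> [397.5, -391.8, -21.6] [0.0, -0.0, -1.062] rows 1.9
```

To row units: 397.5 mm / 500 = 0.795, -391.7 mm / 500 = -0.7834, -1.062 rad / 3.1416 = -0.338.

Call:
move_arm --deltas '[[[0,0,-0.06],[0,0,0],40],[[0,0,-0.13],[0,0,0],40],[[0,0,-0.2],[0,0,0],40],[[0.795,-0.7834,-0.2032],[0,0,-0.338],40],[[0.795,-0.7834,-0.2032],[0,0,-0.338],40],[[0.795,-0.7834,-0.2032],[0,0,-0.338],40],[[0.795,-0.7834,-0.2032],[0,0,-0.338],40],[[0.795,-0.7834,-0.2032],[0,0,-0.338],40],[[0.795,-0.7834,-0.2032],[0,0,-0.338],40],[[0.795,-0.7834,-0.2032],[0,0,-0.338],40],[[0.795,-0.7834,-0.2032],[0,0,-0.338],40],[[0.795,-0.7834,-0.2032],[0,0,-0.338],40],[[0.795,-0.7834,-0.2032],[0,0,-0.338],40],[[0.795,-0.7834,-0.2032],[0,0,-0.338],40],[[0.795,-0.7834,-0.2032],[0,0,-0.338],40],[[0.795,-0.7834,-0.2032],[0,0,-0.338],40],[[0.795,-0.7834,-0.2032],[0,0,-0.338],40],[[0.795,-0.7834,-0.2032],[0,0,-0.338],40],[[0.795,-0.7834,-0.2032],[0,0,-0.338],40],[[0.795,-0.7834,-0.2032],[0,0,-0.338],40]]'

```text
clock: 17.97
position: [656.2, 230.8, 118.3]
ee_rot: [-0.0, 0.759, 0.651, -0.001]
wrist_force: [0.4, -0.9, -3.1]
width: 0.545
gripper_force: 45.0
```

Run:
```python
from wp import *
rd(2)
x,y=loc(BED,0,64)
plan((x,y,60,1.419),(x,y,36.5,1.419),(*loc(BED,0,70),36.5,1.419))
```

```text
std [0.1  0.08 0.22]
ledger [656.4 230.3 119. ] [ 0.152  0.988 -0.001] meas [656.5 230.2 119.2] clock 18.07 w 47.6 F [ 0.6  0.1 -3.3]
[657.19 231.46  60.     1.42] -> [1.3, 0.7, 59.0] [-0.001, 0.001, -0.001] rows 1.4
[657.19 231.46  36.5    1.42] -> [1.3, 0.7, 82.5] [-0.001, 0.001, -0.001] rows 0.6
[658.1  237.39  36.5    1.42] -> [7.3, 0.7, 82.5] [-0.001, 0.001, -0.001] rows 0.1
```

To row units: 82 mm / 500 = 0.164, 1.3 mm / 500 = 0.0026.

Call:
move_arm --deltas '[[[0.0026,0.0014,0.05],[0,0,0],40],[[0.0026,0.0014,0.096],[0,0,0],40],[[0.0026,0.0014,0.128],[0,0,0],40],[[0.0026,0.0014,0.146],[0,0,0],40],[[0.0026,0.0014,0.154],[0,0,0],40],[[0.0026,0.0014,0.158],[0,0,0],40],[[0.0026,0.0014,0.16],[0,0,0],40],[[0.0026,0.0014,0.162],[0,0,0],40],[[0.0026,0.0014,0.163],[0,0,0],40],[[0.0026,0.0014,0.164],[0,0,0],40],[[0.0026,0.0014,0.164],[0,0,0],40]]'

```text
clock: 18.98
position: [658.2, 232.8, 38.1]
ee_rot: [0.0, 0.759, 0.652, 0.0]
wrist_force: [-0.2, -0.8, -2.9]
width: 0.544
gripper_force: 45.0
```

To row units: 2 mm / 500 = 0.004, 1.5 mm / 500 = 0.003.

Call:
move_arm --deltas '[[[0,0,0.001],[0,0,0],40],[[0,0,0.002],[0,0,0],40],[[0,0,0.003],[0,0,0],40],[[0,0,0.004],[0,0,0],40],[[0,0,0.004],[0,0,0],40]]'

```text
clock: 19.4
position: [658.1, 232.6, 36.5]
ee_rot: [0.0, 0.759, 0.652, 0.0]
wrist_force: [-2.3, -0.7, 4.6]
width: 0.546
gripper_force: 45.0
```

To row units: 4 mm / 500 = 0.008, 3.7 mm / 500 = 0.0074.

Call:
move_arm --deltas '[[[0.001,0,-0.0012],[0,0,0],40],[[0.003,0,-0.0012],[0,0,0],40],[[0.005,0,-0.0012],[0,0,0],40],[[0.0064,0,-0.0012],[0,0,0],40],[[0.0074,0,-0.0012],[0,0,0],40],[[0.008,0,-0.0012],[0,0,0],40],[[0.008,0,-0.0012],[0,0,0],40]]'

```text
clock: 19.98
position: [658.9, 236.3, 36.4]
ee_rot: [0.0, 0.759, 0.652, 0.0]
wrist_force: [-0.2, -4.3, 3.9]
width: 0.544
gripper_force: 45.0
```

To row units: 1.5 mm / 500 = 0.003, 1 mm / 500 = 0.002.

Call:
move_arm --deltas '[[[0.001,0,0],[0,0,0],40],[[0.002,0,0],[0,0,0],40],[[0.003,0,0],[0,0,0],40],[[0.003,0,0],[0,0,0],40]]'

```text
clock: 20.32
position: [659.0, 237.9, 36.4]
ee_rot: [0.0, 0.759, 0.652, 0.0]
wrist_force: [-1.1, -5.3, 4.7]
width: 0.544
gripper_force: 45.0
```

To row units: 2 mm / 500 = 0.004, 1.4 mm / 500 = 0.0028.

Call:
move_arm --deltas '[[[0.0014,0,0],[0,0,0],40],[[0.0028,0,0],[0,0,0],40],[[0.004,0,0],[0,0,0],40],[[0.004,0,0],[0,0,0],40]]'

```text
clock: 20.65
position: [659.3, 239.8, 36.4]
ee_rot: [0.0, 0.759, 0.652, -0.0]
wrist_force: [-1.6, -5.3, 5.8]
width: 0.543
gripper_force: 45.0
```

To row units: 2 mm / 500 = 0.004, 1.4 mm / 500 = 0.0028.

Call:
move_arm --deltas '[[[0.0014,0,-0.0004],[0,0,0],40],[[0.0028,0,-0.0004],[0,0,0],40],[[0.004,0,-0.0004],[0,0,0],40],[[0.004,0,-0.0004],[0,0,0],40]]'

```text
clock: 20.98
position: [659.3, 239.9, 36.5]
ee_rot: [0.001, 0.759, 0.651, -0.001]
wrist_force: [0.3, -11.9, 6.0]
width: 0.544
gripper_force: 45.0
```

Run:
```python
from vis import *
c=vision.camera('scene'); cv2.imwrite('pics/s3.png',cv2.resize(c[260:400,320:540,::-1],None,fx=3,fy=3))
print(sensors.read_state()['wrist_force'],sensors.read_state()['position'])
```

```text
[  0.06755456 -10.94722174   5.50244127] [659.26409369 239.86558355  36.4266858 ]
```

View pics/s3.png

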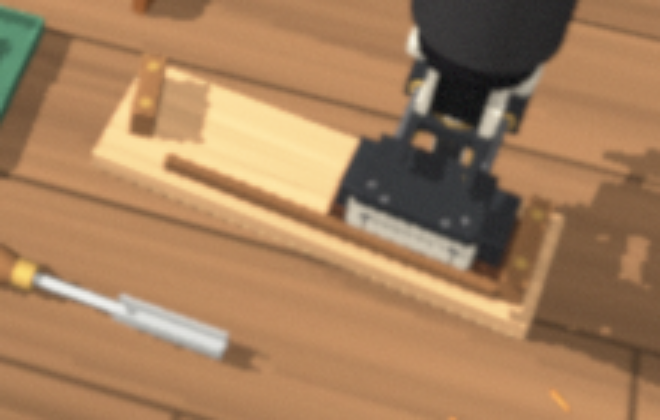

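The crop shows the coarse stone on the board with its end at the stop (right, about 515,235). The push force rose to 12 N and the motion stopped, so it is seated. Releasing and going for the fine stone.

Run:
```python
from wp import *
rd(2)
plan((658.9,238.5,120,1.419),(458.6,-143.7,120,-.408))
```

```text
std [0.   0.01 0.01]
ledger [659.3 239.9  36.4] [ 0.151  0.988 -0.003] meas [659.3 239.9  36.4] clock 21.13 w 47.8 F [  0.5 -12.6   7.1]
[658.9  238.5  120.     1.42] -> [-1.6, -0.2, -83.6] [-0.001, 0.003, -0.0] rows 2.0
[ 4.586e+02 -1.437e+02  1.200e+02 -4.100e-01] -> [-409.7, -140.4, -82.3] [0.002, 0.003, 1.827] rows 14.6
```

To row units: -83 mm / 500 = -0.166, -1.2 mm / 500 = -0.0024.

Call:
move_arm --deltas '[[[-0.0024,0,-0.0006],[0,0,0],40],[[-0.0024,0,-0.0006],[0,0,0],62],[[-0.0024,0,-0.0006],[0,0,0],62],[[-0.0024,0,-0.0006],[0,0,0],62],[[-0.0024,0,-0.0006],[0,0,0],62],[[-0.0024,0,-0.0006],[0,0,0],62],[[-0.0024,0,-0.02],[0,0,0],62],[[-0.0024,0,-0.08],[0,0,0],62],[[-0.0024,0,-0.166],[0,0,0],62],[[-0.0024,0,-0.166],[0,0,0],62]]'

```text
clock: 21.97
position: [663.4, 242.7, 128.7]
ee_rot: [0.002, 0.758, 0.652, 0.006]
wrist_force: [1.8, 0.0, 2.9]
width: 0.708
gripper_force: 0.0
```

To row units: -408.5 mm / 500 = -0.817, -140.4 mm / 500 = -0.2808, 1.827 rad / 3.1416 = 0.5816.

Call:
move_arm --deltas '[[[-0.817,-0.2808,0],[0,0,0.5816],80],[[-0.817,-0.2808,0],[0,0,0.5816],80],[[-0.817,-0.2808,0],[0,0,0.5816],80],[[-0.817,-0.2808,0],[0,0,0.5816],80],[[-0.817,-0.2808,0],[0,0,0.5816],80],[[-0.817,-0.2808,0],[0,0,0.5816],80],[[-0.817,-0.2808,0],[0,0,0.5816],80],[[-0.817,-0.2808,0],[0,0,0.5816],80],[[-0.817,-0.2808,0],[0,0,0.5816],80],[[-0.817,-0.2808,0],[0,0,0.5816],80],[[-0.817,-0.2808,0],[0,0,0.5816],80],[[-0.817,-0.2808,0],[0,0,0.5816],80],[[-0.817,-0.2808,0],[0,0,0.5816],80],[[-0.817,-0.2808,0],[0,0,0.5816],80],[[-0.817,-0.2808,0],[0,0,0.5816],80],[[-0.817,-0.2808,0],[0,0,0.5816],80],[[-0.817,-0.2808,0],[0,0,0.5816],80],[[-0.817,-0.2808,0],[0,0,0.5816],80],[[-0.817,-0.2808,0],[0,0,0.5816],80]]'

```text
clock: 23.55
position: [458.9, -141.7, 119.6]
ee_rot: [-0.0, 0.98, -0.201, 0.0]
wrist_force: [0.1, 0.9, 0.4]
width: 0.912
gripper_force: 0.0
```

Run:
```python
from wp import *
rd(2)
plan((458.6,-143.7,17,-.408))
```

```text
std [0.02 0.01 0.02]
ledger [ 458.9 -141.8  119.5] [ 0.919 -0.395  0.   ] meas [ 458.9 -141.8  119.5] clock 23.65 w 79.8 F [-0.1  0.1 -0.2]
[ 4.586e+02 -1.437e+02  1.700e+01 -4.100e-01] -> [0.5, 1.9, 102.5] [-0.0, -0.0, 0.002] rows 2.5
```

To row units: 102.5 mm / 500 = 0.205, 1.9 mm / 500 = 0.0038.

Call:
move_arm --deltas '[[[0.001,0.0038,0.07],[0,0,0],80],[[0.001,0.0038,0.13],[0,0,0],80],[[0.001,0.0038,0.17],[0,0,0],80],[[0.001,0.0038,0.192],[0,0,0],80],[[0.001,0.0038,0.202],[0,0,0],80],[[0.001,0.0038,0.205],[0,0,0],80],[[0.001,0.0038,0.205],[0,0,0],80],[[0.001,0.0038,0.205],[0,0,0],40],[[0.001,0.0038,0.205],[0,0,0],40],[[0.001,0.0038,0.205],[0,0,0],40],[[0.001,0.0038,0.205],[0,0,0],40],[[0.001,0.0038,0.205],[0,0,0],40],[[0.001,0.0038,0.205],[0,0,0],40],[[0.001,0.0038,0.205],[0,0,0],40],[[0.001,0.0038,0.205],[0,0,0],40]]'

```text
clock: 24.9
position: [458.6, -143.9, 17.2]
ee_rot: [0.0, 0.979, -0.202, 0.0]
wrist_force: [-2.1, 0.0, 5.9]
width: 0.544
gripper_force: 45.0
```

Run:
```python
from wp import *
rd(2)
x,y=loc(BED,0,-52)
plan((458.6,-143.7,120,-.408),(x,y,120,-1.723))
```

```text
std [0. 0. 0.]
ledger [ 458.6 -143.8   17.2] [ 0.918 -0.396  0.   ] meas [ 458.6 -143.8   17.2] clock 25.0 w 47.5 F [-1.2 -0.4  5.4]
[ 4.586e+02 -1.437e+02  1.200e+02 -4.100e-01] -> [-0.0, -0.1, -102.8] [-0.0, -0.0, 0.0] rows 2.5
[639.63 116.8  120.    -1.72] -> [62.9, -311.1, -102.8] [-0.0, -0.0, 1.315] rows 10.5
```

To row units: -311 mm / 500 = -0.622, -103 mm / 500 = -0.206, 1.315 rad / 3.1416 = 0.4186.

Call:
move_arm --deltas '[[[0,0,-0.06],[0,0,0],40],[[0,0,-0.13],[0,0,0],40],[[0,0,-0.2],[0,0,0],40],[[0.126,-0.622,-0.206],[0,0,0.4186],40],[[0.126,-0.622,-0.206],[0,0,0.4186],40],[[0.126,-0.622,-0.206],[0,0,0.4186],40],[[0.126,-0.622,-0.206],[0,0,0.4186],40],[[0.126,-0.622,-0.206],[0,0,0.4186],40],[[0.126,-0.622,-0.206],[0,0,0.4186],40],[[0.126,-0.622,-0.206],[0,0,0.4186],40],[[0.126,-0.622,-0.206],[0,0,0.4186],40],[[0.126,-0.622,-0.206],[0,0,0.4186],40],[[0.126,-0.622,-0.206],[0,0,0.4186],40],[[0.126,-0.622,-0.206],[0,0,0.4186],40],[[0.126,-0.622,-0.206],[0,0,0.4186],40],[[0.126,-0.622,-0.206],[0,0,0.4186],40],[[0.126,-0.622,-0.206],[0,0,0.4186],40],[[0.126,-0.622,-0.206],[0,0,0.4186],40]]'

```text
clock: 26.5
position: [639.4, 116.5, 119.6]
ee_rot: [-0.0, -0.652, 0.758, 0.0]
wrist_force: [-0.8, 0.2, -4.9]
width: 0.548
gripper_force: 45.0
```

Run:
```python
from wp import *
rd(2)
x,y=loc(BED,0,-53)
plan((x,y,35.5,-1.723))
from vis import *
c=vision.camera('scene'); cv2.imwrite('pics/s4.png',cv2.resize(c[240:400,320:540,::-1],None,fx=3,fy=3))
```

```text
std [0.03 0.02 0.06]
ledger [639.6 116.5 119.8] [-0.15  -0.989 -0.   ] meas [639.6 116.6 119.9] clock 26.6 w 47.8 F [ 0.8  0.5 -4. ]
[639.47 115.81  35.5   -1.72] -> [0.7, -0.0, 84.3] [0.0, 0.0, 0.001] rows 2.0
```

View pics/s4.png

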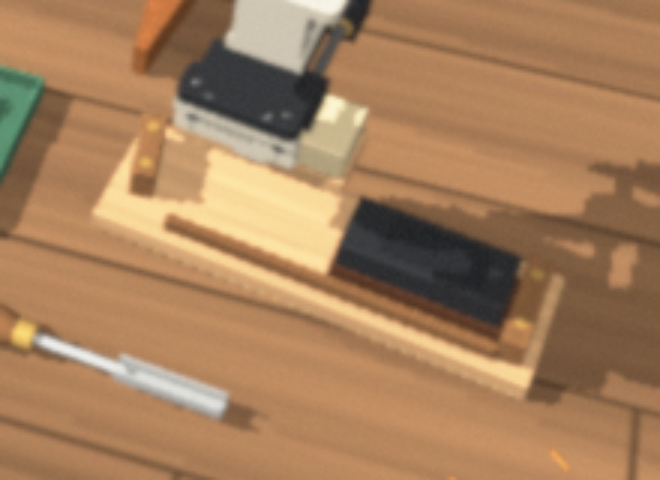

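The coarse stone lies straight at the stop, at about (425,275) in the crop. The bed is clear for the fine stone, so I'm lowering it.

To row units: 84.5 mm / 500 = 0.169, 84 mm / 500 = 0.168.

Call:
move_arm --deltas '[[[0.0014,0,0.056],[0,0,0],40],[[0.0014,0,0.104],[0,0,0],40],[[0.0014,0,0.136],[0,0,0],40],[[0.0014,0,0.152],[0,0,0],40],[[0.0014,0,0.16],[0,0,0],40],[[0.0014,0,0.164],[0,0,0],40],[[0.0014,0,0.166],[0,0,0],40],[[0.0014,0,0.167],[0,0,0],40],[[0.0014,0,0.168],[0,0,0],40],[[0.0014,0,0.169],[0,0,0],40],[[0.0014,0,0.169],[0,0,0],40]]'

```text
clock: 27.57
position: [639.8, 116.1, 35.9]
ee_rot: [0.0, -0.651, 0.759, -0.0]
wrist_force: [0.0, 0.1, -3.7]
width: 0.547
gripper_force: 45.0
```

To row units: -4 mm / 500 = -0.008, -3.7 mm / 500 = -0.0074.

Call:
move_arm --deltas '[[[0,0,0.001],[0,0,0],40],[[0,0,0.0018],[0,0,0],40],[[-0.002,0,0.0018],[0,0,0],40],[[-0.004,0,0.0018],[0,0,0],40],[[-0.006,0,0.0018],[0,0,0],40],[[-0.0074,0,0.0018],[0,0,0],40],[[-0.008,0,0.0018],[0,0,0],40],[[-0.008,0,0.0018],[0,0,0],40]]'

```text
clock: 28.23
position: [640.5, 119.3, 35.2]
ee_rot: [-0.0, -0.651, 0.759, -0.001]
wrist_force: [-0.2, -5.4, 5.2]
width: 0.544
gripper_force: 45.0
```

To row units: -2 mm / 500 = -0.004, -1.4 mm / 500 = -0.0028.

Call:
move_arm --deltas '[[[-0.0014,0,0],[0,0,0],40],[[-0.0028,0,0],[0,0,0],40],[[-0.004,0,0],[0,0,0],40],[[-0.004,0,0],[0,0,0],40]]'

```text
clock: 28.57
position: [640.5, 119.4, 35.2]
ee_rot: [-0.001, -0.651, 0.759, -0.001]
wrist_force: [-0.0, -13.9, 6.4]
width: 0.543
gripper_force: 45.0
```

Row contact confirmed: motion stopped at a 14 N push. Releasing the fine stone and fetching the wedge.

To row units: -80 mm / 500 = -0.16, -40 mm / 500 = -0.08.

Call:
move_arm --deltas '[[[0.0024,0,-0.0006],[0,0,0],40],[[0.0024,0,-0.0006],[0,0,0],62],[[0.0024,0,-0.0006],[0,0,0],62],[[0.0024,0,-0.0006],[0,0,0],62],[[0.0024,0,-0.0006],[0,0,0],62],[[0.0024,0,-0.0006],[0,0,0],62],[[0.0024,0,-0.02],[0,0,0],62],[[0.0024,0,-0.08],[0,0,0],62],[[0.0024,0,-0.16],[0,0,0],62],[[0.0024,0,-0.16],[0,0,0],62],[[0.0024,0,-0.16],[0,0,0],62]]'

```text
clock: 29.48
position: [642.3, 121.8, 118.4]
ee_rot: [0.003, -0.652, 0.759, -0.001]
wrist_force: [0.6, -0.9, -0.1]
width: 0.711
gripper_force: 0.0
```

Run:
```python
from wp import *
rd(2)
plan((414.2,10.7,160,-.2))
```

```text
std [0.39 0.18 0.7 ]
ledger [640.5 121.1 115.7] [-0.151 -0.988 -0.001] meas [640.2 120.9 115. ] clock 29.58 w 62.2 F [-0.2  0.1 -0.7]
[ 4.142e+02  1.070e+01  1.600e+02 -2.000e-01] -> [143.4, 207.0, -44.8] [-0.002, -0.0, -1.523] rows 12.2
```

Run:
```python
from wp import *
rd(2)
plan((520,80,180,-.152))
```

```text
std [0.08 0.06 0.23]
ledger [639.7 120.7 114. ] [-0.152 -0.988  0.   ] meas [639.6 120.6 113.7] clock 29.68 w 61.8 F [ 0.6 -0.8  0.3]
[ 5.2e+02  8.0e+01  1.8e+02 -1.5e-01] -> [58.4, 112.2, -65.9] [0.001, 0.0, -1.571] rows 12.6
```

To row units: 112 mm / 500 = 0.224, -66 mm / 500 = -0.132, -1.571 rad / 3.1416 = -0.5001.

Call:
move_arm --deltas '[[[0.116,0.224,-0.132],[0,0,-0.5001],70],[[0.116,0.224,-0.132],[0,0,-0.5001],70],[[0.116,0.224,-0.132],[0,0,-0.5001],70],[[0.116,0.224,-0.132],[0,0,-0.5001],70],[[0.116,0.224,-0.132],[0,0,-0.5001],70],[[0.116,0.224,-0.132],[0,0,-0.5001],70],[[0.116,0.224,-0.132],[0,0,-0.5001],70],[[0.116,0.224,-0.132],[0,0,-0.5001],70],[[0.116,0.224,-0.132],[0,0,-0.5001],70],[[0.116,0.224,-0.132],[0,0,-0.5001],70],[[0.116,0.224,-0.132],[0,0,-0.5001],70],[[0.116,0.224,-0.132],[0,0,-0.5001],70],[[0.116,0.224,-0.132],[0,0,-0.5001],70],[[0.116,0.224,-0.132],[0,0,-0.5001],70],[[0.116,0.224,-0.132],[0,0,-0.5001],70],[[0.116,0.224,-0.132],[0,0,-0.5001],70]]'

```text
clock: 31.02
position: [520.6, 80.3, 180.0]
ee_rot: [0.0, 0.997, -0.077, -0.0]
wrist_force: [-0.4, -1.4, 0.1]
width: 0.802
gripper_force: 0.0
```

Run:
```python
from wp import *
rd(2)
plan((414.2,10.7,70,-.2),(414.2,10.7,7,-.2))
from vis import *
k=vision.get_calibration('wrist'); im=vision.camera('wrist')[:,:,::-1].copy()
for pts in([(34,130,18),(34,-110,18)],[(-36,-137,44),(20,-123,44)],[(-24,-110,18),(26,-110,18)],[(-26,-110,32),(26,-110,32)],[(-26,-110,32),(-26,130,32)]):
    W=[[*loc(BED,a,b),c] for a,b,c in pts]
    u=proj(W,k); cv2.line(im,tuple(map(int,u[0].round())),tuple(map(int,u[1].round())),(255,0,255),1)
x,y,z,a=457.3,2,0,-.2
h=np.array([loc((x,y,a),*p)+(30,) for p in[(-60,-16),(-24,-16),(60,5),(60,16),(-60,16)]])
cv2.polylines(im,[proj(h,k).round().astype(int)],True,(255,0,0),1)
cv2.imwrite('pics/w5.png',im)
```

```text
std [0.03 0.02 0.06]
ledger [520.7  80.3 180.1] [ 0.988 -0.153 -0.001] meas [520.7  80.3 180.2] clock 31.12 w 69.8 F [-0.4  0.5  0.3]
[ 4.142e+02  1.070e+01  7.000e+01 -2.000e-01] -> [-94.5, 85.1, 110.2] [0.0, 0.001, 0.046] rows 4.0
[ 4.142e+02  1.070e+01  7.000e+00 -2.000e-01] -> [-94.5, 85.0, 173.2] [0.0, 0.001, 0.046] rows 1.5
```

View pics/w5.png

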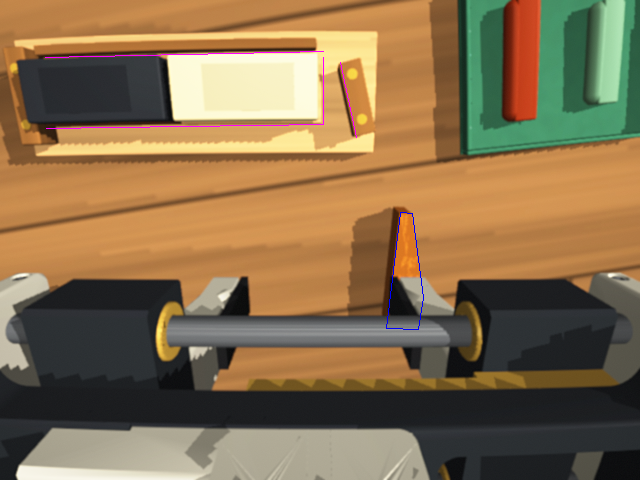

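The overlay shows coarse and fine abutting at pixel x≈168, with the fine foot's end at x≈323. The cleat line is on the real cleat at (347,98), the wedge outline fits at (405,265), and both slips lie in the tray.

To row units: 173 mm / 500 = 0.346, 171 mm / 500 = 0.342, 0.046 rad / 3.1416 = 0.0146.

Call:
move_arm --deltas '[[[-0.189,0.17,0.22],[0,0,0.0146],64],[[-0.189,0.17,0.22],[0,0,0.0146],64],[[-0.189,0.17,0.22],[0,0,0.0146],64],[[-0.189,0.17,0.22],[0,0,0.0146],64],[[-0.189,0.17,0.22],[0,0,0.0146],64],[[-0.189,0.17,0.22],[0,0,0.0146],64],[[-0.189,0.17,0.27],[0,0,0.0146],64],[[-0.189,0.17,0.31],[0,0,0.0146],64],[[-0.189,0.17,0.332],[0,0,0.0146],64],[[-0.189,0.17,0.342],[0,0,0.0146],64],[[-0.189,0.17,0.346],[0,0,0.0146],64],[[-0.189,0.17,0.346],[0,0,0.0146],64],[[-0.189,0.17,0.346],[0,0,0.0146],25],[[-0.189,0.17,0.346],[0,0,0.0146],25],[[-0.189,0.17,0.346],[0,0,0.0146],25],[[-0.189,0.17,0.346],[0,0,0.0146],25],[[-0.189,0.17,0.346],[0,0,0.0146],25],[[-0.189,0.17,0.346],[0,0,0.0146],25],[[-0.189,0.17,0.346],[0,0,0.0146],25]]' --squeeze 55

```text
clock: 32.75
position: [414.7, 10.7, 7.7]
ee_rot: [-0.0, 0.995, -0.099, 0.0]
wrist_force: [-1.2, 0.2, 4.8]
width: 0.364
gripper_force: 55.0
```

Run:
```python
from wp import *
rd(2)
d=90; x,y=loc(BED,-32-d-44,-126-d/8); print(x,y)
plan((414.2,10.7,100,-.2),(x,y,100,-.152),(x,y,27,-.152))
```

```text
std [0.01 0.   0.01]
462.63218262021485 57.667413867066244
ledger [414.7  10.7   7.7] [ 0.981 -0.196  0.   ] meas [414.7  10.7   7.7] clock 32.85 w 31.9 F [-1.8 -0.1  5.7]
[ 4.142e+02  1.070e+01  1.000e+02 -2.000e-01] -> [-0.4, 0.1, -92.3] [-0.0, -0.0, 0.002] rows 2.2
[ 4.6263e+02  5.7670e+01  1.0000e+02 -1.5000e-01] -> [37.8, -55.5, -92.3] [-0.0, -0.0, -0.046] rows 1.6
[ 4.6263e+02  5.7670e+01  2.7000e+01 -1.5000e-01] -> [37.8, -55.5, -19.3] [-0.0, -0.0, -0.046] rows 1.8
```

To row units: -92 mm / 500 = -0.184, -55.5 mm / 500 = -0.111, -0.046 rad / 3.1416 = -0.0146.

Call:
move_arm --deltas '[[[0,0,-0.08],[0,0,0],25],[[0,0,-0.16],[0,0,0],25],[[0.04,-0.06,-0.184],[0,0,-0.0146],25],[[0.0756,-0.111,-0.184],[0,0,-0.0146],25],[[0.0756,-0.111,-0.184],[0,0,-0.0146],25],[[0.0756,-0.111,-0.184],[0,0,-0.0146],25],[[0.0756,-0.111,-0.184],[0,0,-0.0146],25],[[0.0756,-0.111,-0.184],[0,0,-0.0146],25]]'

```text
clock: 33.52
position: [461.4, 57.0, 98.8]
ee_rot: [0.0, 0.997, -0.076, -0.001]
wrist_force: [-0.4, 0.1, -0.9]
width: 0.361
gripper_force: 55.0
```

Run:
```python
from wp import *
rd(2); plan()
from vis import *
k=vision.get_calibration('wrist'); im=vision.camera('wrist')[:,:,::-1].copy()
tcp,_=led(); zb=tcp[2]-7.7; o=loc((tcp[0],tcp[1],-.152),44,0)
h=np.array([loc((*o,-.152),*p)+(zb+30,) for p in[(-60,-16),(-24,-16),(60,5),(60,16),(-60,16)]])
cv2.polylines(im,[(proj(h,k)*16).round().astype(int)],True,(255,0,0),1,shift=4)
for pts in([(-36,-137,44),(20,-123,44)],[(-26,-110,32),(26,-110,32)]):
    u=proj([[*loc(BED,a,b),c] for a,b,c in pts],k); cv2.line(im,tuple(map(int,u[0].round())),tuple(map(int,u[1].round())),(255,0,255),1)
cv2.imwrite('pics/w6.png',cv2.resize(im[60:340,230:550],None,fx=2,fy=2))
```

```text
std [0.1  0.03 0.07]
ledger [461.6  57.   99. ] [ 0.988 -0.152 -0.001] meas [461.7  57.   99.1] clock 33.62 w 31.9 F [-1.3  0.7 -0.6]
```

View pics/w6.png

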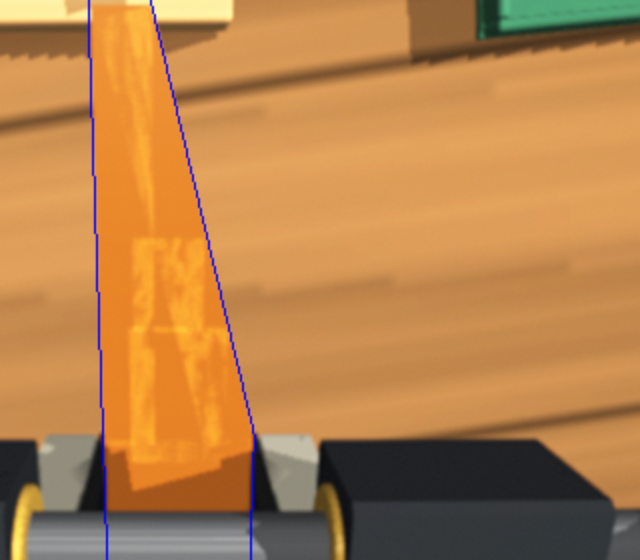

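The predicted wedge outline (blue) matches the held wedge in the crop, with edges at x≈95 and 155–250, so it sits straight in the grip. Lowering to the bed level.

Run:
```python
from wp import *
plan(*[(*loc(BED,-32-d-43,-126-d/8),z,-.152) for d,z in((90,60),(90,26.5),(40,26.5),(10,26.5))])
```

```text
ledger [461.6  57.   99. ] [ 0.988 -0.152 -0.001] meas [461.9  57.1  99.2] clock 33.67 w 31.9 F [-0.4  0.2 -0.3]
[ 4.6362e+02  5.7520e+01  6.0000e+01 -1.5000e-01] -> [1.9, -0.8, 39.0] [0.001, 0.001, -0.0] rows 0.9
[ 4.6362e+02  5.7520e+01  2.6500e+01 -1.5000e-01] -> [2.0, -0.8, 72.5] [0.001, 0.001, -0.0] rows 0.8
[ 5.1399e+02  5.6120e+01  2.6500e+01 -1.5000e-01] -> [52.0, -7.1, 72.4] [0.001, 0.001, -0.0] rows 1.2
[ 5.4421e+02  5.5290e+01  2.6500e+01 -1.5000e-01] -> [82.0, -10.9, 72.4] [0.001, 0.001, -0.0] rows 0.7
```

To row units: 72 mm / 500 = 0.144, 71.5 mm / 500 = 0.143.

Call:
move_arm --deltas '[[[0.004,-0.0016,0.05],[0,0,0],25],[[0.004,-0.0016,0.096],[0,0,0],25],[[0.004,-0.0016,0.124],[0,0,0],25],[[0.004,-0.0016,0.138],[0,0,0],25],[[0.004,-0.0016,0.143],[0,0,0],25],[[0.004,-0.0016,0.144],[0,0,0],25],[[0.004,-0.0016,0.144],[0,0,0],25],[[0.004,-0.0016,0.144],[0,0,0],25],[[0.004,-0.0016,0.144],[0,0,0],25]]'

```text
clock: 34.42
position: [465.2, 58.4, 28.3]
ee_rot: [-0.0, 0.997, -0.076, 0.001]
wrist_force: [0.2, 0.5, -0.4]
width: 0.362
gripper_force: 55.0
```

Run:
```python
from wp import *
rd(2)
plan(*[(*loc(BED,-32-d-43,-126-d/8),26.5,-.152) for d in (90,40,10)])
```

```text
std [0.04 0.02 0.05]
ledger [465.   58.4  28.1] [ 0.989 -0.151  0.001] meas [465.   58.4  28.1] clock 34.52 w 31.3 F [ 0.7  0.2 -1.2]
[ 4.6362e+02  5.7520e+01  2.6500e+01 -1.5000e-01] -> [-1.3, 1.1, 1.6] [-0.001, -0.001, 0.0] rows 0.1
[ 5.1399e+02  5.6120e+01  2.6500e+01 -1.5000e-01] -> [48.7, -5.2, 1.7] [-0.001, -0.001, 0.0] rows 1.2
[ 5.4421e+02  5.5290e+01  2.6500e+01 -1.5000e-01] -> [78.7, -8.9, 1.7] [-0.001, -0.001, 0.0] rows 0.7
```

Call:
move_arm --deltas '[[[0.016,0,0.002],[0,0,0],25],[[0.036,-0.0028,0.002],[0,0,0],25],[[0.056,-0.0052,0.002],[0,0,0],25],[[0.076,-0.0078,0.002],[0,0,0],25],[[0.092,-0.01,0.002],[0,0,0],25],[[0.108,-0.012,0.002],[0,0,0],25],[[0.12,-0.0134,0.002],[0,0,0],25],[[0.13,-0.0146,0.002],[0,0,0],25],[[0.136,-0.0152,0.002],[0,0,0],25],[[0.136,-0.0152,0.002],[0,0,0],25],[[0.136,-0.0152,0.002],[0,0,0],25]]'

```text
clock: 35.43
position: [532.7, 55.3, 26.3]
ee_rot: [0.0, 0.997, -0.076, -0.0]
wrist_force: [-0.4, 1.1, -0.6]
width: 0.361
gripper_force: 55.0
```

Run:
```python
from wp import *
rd(2)
plan(*[(*loc(BED,-32-d-43,-126-d/8),26,-.152) for d in (20,10,0)])
```

```text
std [0.01 0.03 0.04]
ledger [532.6  55.3  26.4] [ 0.988 -0.151 -0.   ] meas [532.6  55.3  26.5] clock 35.53 w 31.7 F [-0.4  0.2 -1.3]
[ 5.3414e+02  5.5570e+01  2.6000e+01 -1.5000e-01] -> [1.5, -0.5, 0.4] [0.0, 0.0, 0.0] rows 0.0
[ 5.4421e+02  5.5290e+01  2.6000e+01 -1.5000e-01] -> [11.5, -1.7, 0.4] [0.0, 0.0, 0.0] rows 0.2
[ 5.5429e+02  5.5010e+01  2.6000e+01 -1.5000e-01] -> [21.5, -3.0, 0.4] [0.0, 0.0, 0.0] rows 0.2
```

To row units: 14 mm / 500 = 0.028, 12 mm / 500 = 0.024.

Call:
move_arm --deltas '[[[0.006,-0.0014,0.0008],[0,0,0],25],[[0.012,-0.002,0.0008],[0,0,0],25],[[0.018,-0.0028,0.0008],[0,0,0],25],[[0.024,-0.0036,0.0008],[0,0,0],25],[[0.028,-0.004,0.0008],[0,0,0],25],[[0.028,-0.004,0.0008],[0,0,0],25]]'

```text
clock: 36.03
position: [547.2, 55.7, 25.9]
ee_rot: [-0.0, 0.997, -0.076, -0.0]
wrist_force: [-2.4, 4.1, -0.7]
width: 0.363
gripper_force: 55.0
```

To row units: 6 mm / 500 = 0.012, 4.5 mm / 500 = 0.009.

Call:
move_arm --deltas '[[[0.003,-0.001,0],[0,0,0],25],[[0.006,-0.0018,0],[0,0,0],25],[[0.009,-0.0026,0],[0,0,0],25],[[0.012,-0.0034,0],[0,0,0],25],[[0.012,-0.0034,0],[0,0,0],25]]'

```text
clock: 36.45
position: [553.2, 56.4, 25.9]
ee_rot: [-0.0, 0.997, -0.076, -0.0]
wrist_force: [-1.3, 4.4, 0.4]
width: 0.36
gripper_force: 55.0
```

To row units: 4 mm / 500 = 0.008, 3 mm / 500 = 0.006.

Call:
move_arm --deltas '[[[0.002,-0.0005,0],[0,0,0],25],[[0.004,-0.001,0],[0,0,0],25],[[0.006,-0.0015,0],[0,0,0],25],[[0.008,-0.002,0],[0,0,0],25],[[0.008,-0.002,0],[0,0,0],25]]'

```text
clock: 36.87
position: [554.6, 56.4, 25.8]
ee_rot: [0.0, 0.997, -0.076, -0.002]
wrist_force: [-12.8, 7.1, 9.9]
width: 0.36
gripper_force: 55.0
```

To row units: 2.5 mm / 500 = 0.005, 2 mm / 500 = 0.004.

Call:
move_arm --deltas '[[[0.002,-0.0005,0],[0,0,0],25],[[0.004,-0.001,0],[0,0,0],25],[[0.005,-0.0012,0],[0,0,0],25],[[0.005,-0.0012,0],[0,0,0],25],[[0.005,-0.0012,0],[0,0,0],25]]'

```text
clock: 37.28
position: [554.7, 56.3, 25.8]
ee_rot: [0.001, 0.997, -0.076, -0.004]
wrist_force: [-23.2, 10.3, 16.4]
width: 0.364
gripper_force: 55.1
```

Call:
move_arm --deltas '[[[-0.006,0.001,0],[0,0,0],25],[[-0.006,0.001,0],[0,0,0],46],[[-0.006,0.001,0],[0,0,0],46],[[-0.006,0.001,0],[0,0,0],46],[[-0.006,0.001,0],[0,0,0],46],[[-0.006,0.001,0],[0,0,0],46],[[-0.006,0.001,-0.04],[0,0,0],46],[[-0.006,0.001,-0.1],[0,0,0],46],[[-0.06,0.001,-0.1],[0,0,0],10],[[-0.12,0.001,-0.1],[0,0,0],0],[[-0.12,0.001,-0.1],[0,0,0],0],[[-0.12,0.001,-0.1],[0,0,0],0],[[-0.12,0.001,-0.1],[0,0,0],0],[[-0.12,0.001,-0.1],[0,0,0],0]]'

```text
clock: 38.45
position: [501.4, 65.3, 76.2]
ee_rot: [-0.0, 0.997, -0.076, 0.0]
wrist_force: [0.9, 0.5, -0.1]
width: 0.132
gripper_force: 0.0
```

Run:
```python
from wp import *
rd(3)
plan((*loc(BED,-125,-134),32,-.152),(*loc(BED,-106,-127),32,-.152))
from vis import *
k=vision.get_calibration('wrist'); im=vision.camera('wrist')[:,:,::-1].copy()
r=cut_out('wrist','wedge')
for l in r[:2]: print(l['rect'],l['confidence'])
q,c=fit('wedge',[(r[0]['mask'],k)],[*loc(BED,-32,-126),18,-.152],False); d=q[:2]-[647.5,168.2]; print(q,c,'bed xy',d@[.9885,-.1514],d@[.1514,.9885])
cv2.imwrite('pics/w7.png',im)
```

```text
std [0.11 0.06 0.09]
ledger [501.2  65.2  75.9] [ 0.988 -0.152 -0.   ] meas [501.1  65.1  75.8] clock 38.6 w 2.0 F [ 0.3  0.  -0.5]
[ 5.0365e+02  5.4670e+01  3.2000e+01 -1.5000e-01] -> [4.0, 10.0, 43.9] [0.0, 0.0, -0.0] rows 1.1
[ 5.2349e+02  5.8710e+01  3.2000e+01 -1.5000e-01] -> [23.0, 3.0, 43.9] [0.0, 0.0, -0.0] rows 0.5
[283.9, 1.5, 350.5, 210.7] 0.63
[ 5.97794857e+02  5.01394665e+01  1.80000000e+01 -1.52213385e-01] 0.01973088276368177 bed xy -31.25916894589802 -124.22819599965815
```

View pics/w7.png

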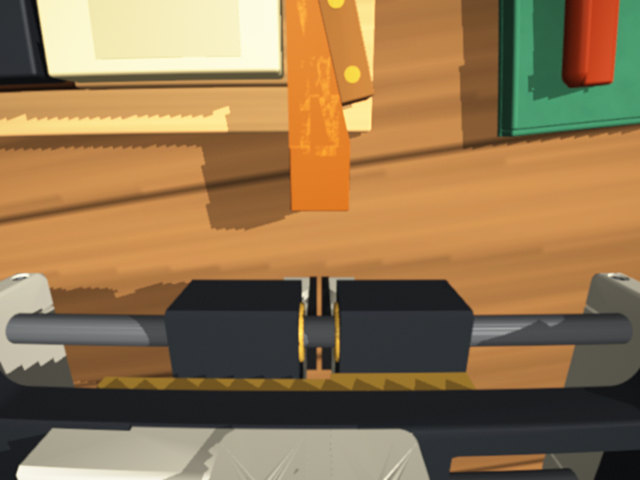

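The wedge is in the gap with its head end at about (320,208). The fit gives bed (-31, -124), which matches the seat. Now I'll push on its end face with closed fingers.

Run:
```python
from wp import *
plan(*[(*loc(BED,x,-124.2-(-101-x)*.25),27,-.152) for x in(-124,-104,-100,-96)])
```

```text
ledger [501.2  65.2  75.9] [ 0.988 -0.152 -0.   ] meas [500.8  65.   75.8] clock 38.7 w 0.9 F [ 0.3  0.  -0.3]
[ 5.0525e+02  5.8520e+01  2.7000e+01 -1.5000e-01] -> [5.0, 5.9, 48.9] [0.0, 0.0, -0.0] rows 1.2
[ 5.2578e+02  6.0440e+01  2.7000e+01 -1.5000e-01] -> [25.0, 0.9, 48.9] [0.0, 0.0, -0.0] rows 0.5
[ 5.2989e+02  6.0820e+01  2.7000e+01 -1.5000e-01] -> [29.0, -0.1, 48.9] [0.0, 0.0, -0.0] rows 0.1
[ 5.3399e+02  6.1200e+01  2.7000e+01 -1.5000e-01] -> [33.0, -1.1, 48.9] [0.0, 0.0, -0.0] rows 0.1
```

To row units: 49 mm / 500 = 0.098, 2.7 mm / 500 = 0.0054.

Call:
move_arm --deltas '[[[0.01,0.012,0.05],[0,0,0],0],[[0.01,0.012,0.084],[0,0,0],0],[[0.01,0.012,0.098],[0,0,0],0],[[0.01,0.012,0.098],[0,0,0],0],[[0.024,0.0084,0.098],[0,0,0],0],[[0.036,0.0054,0.098],[0,0,0],0],[[0.044,0.0034,0.098],[0,0,0],0],[[0.048,0.0024,0.098],[0,0,0],0],[[0.051,0.0016,0.098],[0,0,0],0],[[0.054,0.0008,0.098],[0,0,0],0],[[0.054,0.0008,0.098],[0,0,0],0]]' --squeeze 20

```text
clock: 39.62
position: [526.1, 60.5, 27.1]
ee_rot: [0.0, 0.997, -0.076, -0.001]
wrist_force: [-5.6, 2.7, 4.1]
width: 0.007
gripper_force: 2.5
```

Call:
move_arm --deltas '[[[0.002,-0.0005,0],[0,0,0],0],[[0.004,-0.001,0],[0,0,0],0],[[0.005,-0.0012,0],[0,0,0],0],[[0.006,-0.0015,0],[0,0,0],0],[[0.006,-0.0015,0],[0,0,0],0]]'

```text
clock: 40.03
position: [526.1, 60.4, 26.9]
ee_rot: [0.001, 0.997, -0.076, -0.003]
wrist_force: [-16.4, 6.4, 13.9]
width: 0.006
gripper_force: 8.7
```

To row units: 2.5 mm / 500 = 0.005, 1.5 mm / 500 = 0.003.

Call:
move_arm --deltas '[[[0.0016,-0.0004,-0.0012],[0,0,0],0],[[0.0032,-0.0008,-0.002],[0,0,0],0],[[0.0044,-0.001,-0.002],[0,0,0],0],[[0.0044,-0.001,-0.002],[0,0,0],0],[[0.0044,-0.001,-0.002],[0,0,0],0],[[0.002,-0.0004,-0.002],[0,0,0],0],[[-0.004,0.0004,-0.002],[0,0,0],0],[[-0.004,0.0004,-0.002],[0,0,0],0],[[-0.002,0,-0.002],[0,0,0],0],[[0.001,-0.0004,-0.002],[0,0,0],0],[[0.003,-0.0008,-0.002],[0,0,0],0],[[0.005,-0.0012,-0.002],[0,0,0],0],[[0.005,-0.0012,-0.002],[0,0,0],0],[[0.005,-0.0012,-0.002],[0,0,0],0]]'

```text
clock: 41.2
position: [526.3, 60.7, 27.6]
ee_rot: [0.001, 0.997, -0.077, -0.005]
wrist_force: [-27.1, 13.1, 21.2]
width: 0.005
gripper_force: 14.7
```

To row units: -150 mm / 500 = -0.3, -125 mm / 500 = -0.25.

Call:
move_arm --deltas '[[[-0.004,0.001,0],[0,0,0],0],[[-0.01,0.002,0],[0,0,0],0],[[-0.024,0.004,0],[0,0,0],0],[[-0.06,0.006,-0.02],[0,0,0],0],[[-0.08,0.006,-0.09],[0,0,0],0],[[-0.08,0.006,-0.17],[0,0,0],0],[[-0.08,0.006,-0.25],[0,0,0],0],[[-0.08,0.006,-0.3],[0,0,0],0],[[-0.08,0.006,-0.3],[0,0,0],0],[[-0.08,0.006,-0.3],[0,0,0],0]]'

```text
clock: 42.03
position: [494.1, 64.8, 180.3]
ee_rot: [-0.001, 0.997, -0.076, 0.002]
wrist_force: [0.3, -0.5, -1.4]
width: 0.007
gripper_force: 0.0
```

Run:
```python
from wp import *
rd(3); plan()
from vis import *
k=vision.get_calibration('wrist'); im=vision.camera('wrist')[:,:,::-1].copy()
def bed(q): d=q[:2]-[647.5,168.2]; return round(d@[.9885,-.1514],1),round(d@[.1514,.9885],1),round(q[3]+.152,3)
for n,g in(('wedge',(-32,-126)),('fine_stone',(0,-50)),('coarse_stone',(0,70))):
    a=-.152+(0 if n=='wedge' else np.pi/2); u=proj([*loc(BED,*g),30],k)[0]
    r=pick('wrist',n,u)
    if r is None: print('miss',n); continue
    q,c=fit(n,[(r[0],k)],[*loc(BED,*g),18,a],False); print(n,bed(q),round(c,3),r[1:])
cv2.imwrite('pics/w8.png',im)
```

```text
std [0.32 0.16 0.61]
ledger [492.6  64.1 177.9] [ 0.988 -0.152  0.   ] meas [492.3  64.  177.2] clock 42.18 w 0.2 F [-0.5 -0.3  0.3]
wedge (np.float64(-31.5), np.float64(-124.2), np.float64(0.001)) 0.034 (np.float64(7.624196330339856), 0.93, 1)
fine_stone (np.float64(1.0), np.float64(-48.8), np.float64(1.553)) 0.061 (np.float64(11.452909228184616), 0.98, 1)
coarse_stone (np.float64(1.6), np.float64(85.0), np.float64(1.565)) 0.044 (np.float64(4.922158752265813), 0.56, 1)
```

View pics/w8.png

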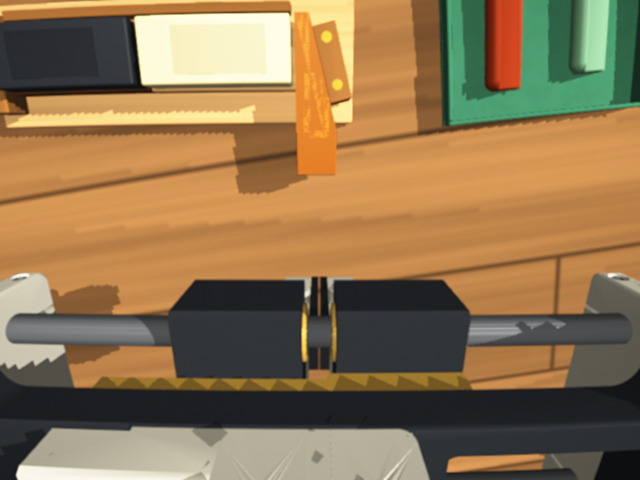

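The wedge stayed put at bed (-31.5, -124.2). In this view its head end is at (317,172), fine abuts coarse at x≈135, and the slips lie in the tray. I'll take one last overall look.

Run:
```python
from vis import *
c=vision.camera('scene'); cv2.imwrite('pics/s9.png',cv2.resize(c[220:400,225:525,::-1],None,fx=2.6,fy=2.6,interpolation=cv2.INTER_CUBIC))
```

```text
(no output)
```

View pics/s9.png

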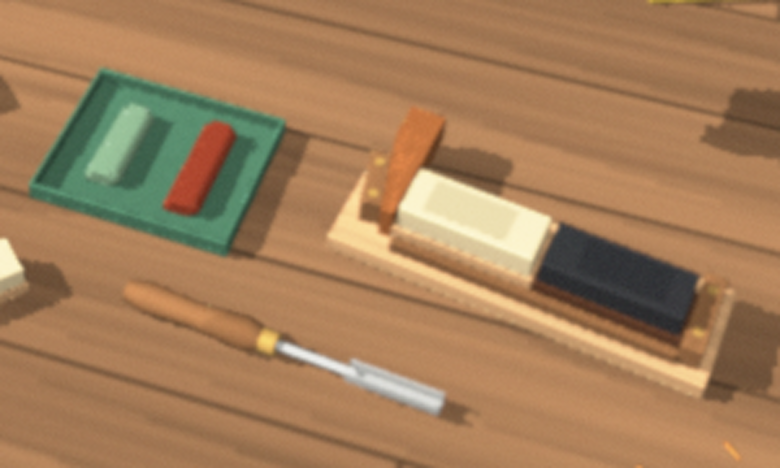

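The overall view shows both slips flat in the tray, at (120,145) and (200,168). The stones run end to end from the stop (690,310) to the wedge (405,165), and the gouge is untouched. Handing in.

```bash
python3 -c "
from workcell import order
print(order.finish_job())"
```

```text
the job is handed in; nothing more can be done
None
```

I handed in the job at about 42 s of the 131 s allowed: both slips lie flat in the tray, the coarse stone is against the stop with the fine one tight next to it, and the wedge held after two pushes peaking near 27 N, above the 20 N asked; the hand-in call gave no verdict.

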